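# Tighten the inspection lenses and set the focus

### The job

The lenses on the inspection stand have just been cleaned and their retaining rings are still loose. First turn the focus dial anticlockwise right back to its zero stop; then take the two-pin spanner that fits (the smaller of the two in the tool tray) and with it turn the recessed ring in every lens head on the stand clockwise, about half a turn, fully home against its stop (in several bites), never pressing on a lens head with the gripper itself; only when all rings are home, turn the focus dial clockwise to bring its pointer to the brass index tab. Leave the lens heads sitting in their pockets and the spanner standing upright on its legs in the tool tray again, beside the wide one, which stays standing there.

Things in the scene. Friction and masses are not known exactly. Their poses are not given: they have to be found in the camera images.
- lens_stand: aluminium plate 175 x 175 x 10 mm lying on the table, fixed; origin at the centre of its underside, x and y along its edges, z up. Three square pockets (65.5 mm wide, rims 6 mm high) for lens heads at (x, y) = (42.5, 42.5), (42.5, -42.5), (-42.5, -42.5) mm, in two or three of which a lens head stands; the focus dial stands at (-42.5, 42.5) mm.
- focus_dial (a joint): focus dial on the stand, at (-42.5, 42.5) mm in its frame, vertical axis, friction 0.06 N m, stays where left. Value in rad, 0 (zero stop, fully anticlockwise) to 2.6, growing CLOCKWISE seen from above. Black bar grip on top, 44 mm long, 14 mm thick, 32 to 66 mm above the table, its length along the white pointer line; disc of 31 mm radius under it.
- dial_pointer (a point): point on the dial, 33 mm from the dial's axis along the pointer line (from the axis along one end of the bar grip), 22 mm above the table: turns with the dial.
- dial_index (a point): inner end of the brass index tab (10 x 5 x 7 mm) at the rim of the dial's scale, 33 mm from the dial's axis, 22 mm above the table; does not move. The dial is on its mark when dial_pointer lies at this point; the tab is 0.9 to 1.4 rad clockwise of the pointer's place at the zero stop.
- tool_tray: open wooden tray 250 (x) x 165 (y) x 30 mm, walls and floor 6 mm, fixed; origin at the centre of its underside.
- pin_spanner: two-pin spanner that fits, the SMALLER of the two in the tray, 220 g. Origin on its axis at foot level, z up. Stands on four guide legs (z 0 to 26 mm, 33 to 39 mm from the axis, at 45, 135, 225, 315 deg) that straddle a lens head; steel disc of 38 mm radius at z = 24 to 31 mm; wooden bar grip on top, 48 mm along x, 14 mm thick along y, z = 31 to 73 mm.
- spanner_pin (a point): lower end of one of the spanner's two pins, at x = 17, y = 0, z = 4 mm in its frame; the other is at x = -17 mm. Pins are round, 6 mm thick with rounded tips, and hang under the disc.
- wide_spanner: the other spanner, same build but larger (92 mm disc, pins 50 mm apart): does not fit these lenses. Origin as for pin_spanner.
- graver: graver with a wooden handle, about 25 x 94 (along its y) x 25 mm, origin near its middle, lying in the tray as clutter.
- lighter: lighter, 24 x 74 (along its y) x 12 mm, origin near its middle, lying in the tray as clutter.
- lens_a: lens head a (may be absent): upright round housing, 60 mm diameter, 46 mm tall, with a 64 mm square foot 8 mm thick that stands loose in one of the stand's pockets, which keeps it from turning; 0.8 kg; open on top with a 51 mm bore; origin on its axis at its underside, 10 mm above the table, z up. The rim is 46 mm above the origin.
- ring_a (a joint): aluminium retaining ring inside lens_a, recessed: its flat top is 38 mm above the lens's origin, 8 mm below the rim. Value in rad, 0 (loose) to 3.5 (fully home, at its stop), growing CLOCKWISE seen from above; friction 0.12 N m, stays where left. Two opposite round holes, 10 mm wide, 9 mm deep, 17 mm from the axis. Starts at 0.1 to 0.5.
- ring_a_hole (a point): mouth of one of the two holes of that ring (centre of the hole, on the ring's top face); it turns with the ring. The other hole lies opposite.
- lens_b: lens head b (may be absent): upright round housing, 60 mm diameter, 46 mm tall, with a 64 mm square foot 8 mm thick that stands loose in one of the stand's pockets, which keeps it from turning; 0.8 kg; open on top with a 51 mm bore; origin on its axis at its underside, 10 mm above the table, z up. The rim is 46 mm above the origin.
- ring_b (a joint): aluminium retaining ring inside lens_b, recessed: its flat top is 38 mm above the lens's origin, 8 mm below the rim. Value in rad, 0 (loose) to 3.5 (fully home, at its stop), growing CLOCKWISE seen from above; friction 0.12 N m, stays where left. Two opposite round holes, 10 mm wide, 9 mm deep, 17 mm from the axis. Starts at 0.1 to 0.5.
- ring_b_hole (a point): mouth of one of the two holes of that ring (centre of the hole, on the ring's top face); it turns with the ring. The other hole lies opposite.
- lens_c: lens head c (may be absent): upright round housing, 60 mm diameter, 46 mm tall, with a 64 mm square foot 8 mm thick that stands loose in one of the stand's pockets, which keeps it from turning; 0.8 kg; open on top with a 51 mm bore; origin on its axis at its underside, 10 mm above the table, z up. The rim is 46 mm above the origin.
- ring_c (a joint): aluminium retaining ring inside lens_c, recessed: its flat top is 38 mm above the lens's origin, 8 mm below the rim. Value in rad, 0 (loose) to 3.5 (fully home, at its stop), growing CLOCKWISE seen from above; friction 0.12 N m, stays where left. Two opposite round holes, 10 mm wide, 9 mm deep, 17 mm from the axis. Starts at 0.1 to 0.5.
- ring_c_hole (a point): mouth of one of the two holes of that ring (centre of the hole, on the ring's top face); it turns with the ring. The other hole lies opposite.

How it is judged:
On the way, in this order (a step that is already met when the one before it is completed fails the run):
1. the focus dial is turned back to its zero stop (within 0.1 rad) (value of joint focus_dial below 0.1 rad), for 0.2 s.
2. the rings of all lens heads present are fully home (within 0.08 rad of the stop) (value of joint each of ring_a, ring_b, ring_c above 3.42 rad), for 0.2 s.
3. after that, the dial's pointer is brought to the index tab (within 4 mm) (horizontal distance between dial_pointer and dial_index below 0.004 m), for 0.2 s.
At the end, for the whole second after the job is handed in: Every ring present is home (over 3.42 of 3.5 rad), lens heads sit flat in their pockets (4 mm, 0.06 rad), the dial pointer is within 4 mm of the index point, and both spanners stand upright (0.15 rad) on the tool tray's floor (feet within 10 mm of it), at rest (all of step 2 and horizontal distance between dial_pointer and dial_index below 0.004 m and height (world z) of each of lens_a, lens_b, lens_c below 0.014 m and angle between each of lens_a, lens_b, lens_c's own z axis and vertical below 0.06 rad and x of pin_spanner in the frame of tool_tray between -0.119 and 0.119 m and y of pin_spanner in the frame of tool_tray between -0.0765 and 0.0765 m and z of each of pin_spanner, wide_spanner in the frame of tool_tray below 0.016 m and angle between each of pin_spanner, wide_spanner's own z axis and vertical below 0.15 rad and x of wide_spanner in the frame of tool_tray between -0.119 and 0.119 m and y of wide_spanner in the frame of tool_tray between -0.0765 and 0.0765 m and linear speed of pin_spanner below 0.02 m/s); the robot touches nothing.
It fails at once if the gripper's fingers press on lens head a or its ring (over 6 N) (contact force between the fingers and lens_a above 6 N).
It fails at once if the gripper's fingers press on lens head b or its ring (over 6 N) (contact force between the fingers and lens_b above 6 N).
It fails at once if the gripper's fingers press on lens head c or its ring (over 6 N) (contact force between the fingers and lens_c above 6 N).
Of lens_a, lens_b, lens_c only 2 to 3 are there at a start; the rules pass over those that are not, and their reading is None.
At some moment in a run one of pin_spanner, wide_spanner may be knocked a few centimetres aside while the robot is not near it.
Once in a run the grip may slacken for a moment while it holds something.
It also fails if it takes over 210 s, if anything falls off the work surface, if the arm or the gripper's body presses on something with over 40 N, if the wrist force passes 120 N, or if a joint passes its speed limit or range.

### The arm

A 6-joint arm with a two-finger parallel gripper is mounted at the origin on a cart in front of the work surface, level with it; the furniture and walls round the work are solid. World frame = base frame: x ahead of the robot, y to its left, z up, the work surface at z = 0. Lengths are in m, angles in rad, forces in N, time in s.
With the tool pointing down it reaches from about 0.275 to 0.825 m from the base axis. Payload 5.2 kg.
Tool frame: the origin (TCP) lies at the very end of the fingers, on their centre line; the grasp point (between the pads) lies 19 mm behind it; z points along the fingers, x is the direction in which the jaws open and shut, and the axes are right-handed (so a half turn about z gives the same grasp; the last joint's range is limited). The gripper opens to 93 mm and grips with 3 to 60 N. Pads are 15 mm wide; open, the fingers measure 128 mm over their backs; the gripper's body (75 mm by 188 mm) begins 65 mm behind the grasp point.
Start: joints at [0.993, 0.259, 1.535, -0, 1.348, -0.203], TCP at [0.201, 0.512, 0.219] pointing down, gripper open.
Joint ranges: [-3.14, 3.14], [-0.91, 2.08], [0.19, 2.58], [-1.22, 4.36], [0.22, 2.71], [-3.12, 3.12]. Speed limits (rad/s): [2.57, 2.57, 3.14, 3.14, 3.14, 3.14].

### API

Orientations are given as [roll, pitch, yaw] about the fixed x, y, z axes, in that order (R = Rz(yaw) Ry(pitch) Rx(roll)).
In Python, from workcell import bot gives the robot as it stands.
- The arm moves only by the tool step_arm, never from a script. Its argument "commands" is one flat list of numbers, 5 for each row, row after row: the opening, from 0 (shut) to 1 (fully open), then the shift along the tool's x, y, z in m, then the turn about the tool's z in rad. In form: [jaw, tx, ty, tz, turn, jaw, tx, ty, tz, turn, ...]. A call has 1 to 12 rows; each row shifts and turns the pose as measured when the row begins, along the tool's axes as they then stand; what a row does not reach is not made up. A row lasts 1/8 s, in which the tool goes at most 62.5 mm and 10.7 degrees, less where a joint would pass 70% of its speed; a pose out of reach is approached as far as the arm can. A call with a gripper value outside its range is refused whole. The fingers move at their own pace and stop on an object; "squeeze" is the grip in N (left out, the last holds). Time passes only in rows, so rows that do not move let the fingers close. It gives the time, the measured TCP pose, the force and the opening at its end, in the units of the state.
- bot.get_obs(): the state, without advancing time (a new reading comes with each control period).
- bot.camera(name): name is "scene" or "top" or "wrist"; returns a dict with "img" (400x640x3 uint8, red, green, blue), "vertical_fov" (degrees; the focal length in pixels is half the picture's height over the tangent of half this angle, whatever the lens; pixels are square), "cx", "cy" (the principal point, pixels), "world_to_cam" (4x4, takes a point from world to camera coordinates). Camera axes: x right, y down, z forward; pixel columns grow to the right and rows downward; lengths in m; the calibration is good to about 2 mm. The wrist camera is an equidistant fisheye: a pixel r from the principal point sees the ray r / f radians off the axis. A picture is of the moment at which its call begins. There is no depth.
- bot.sign_off(): hands the job in, once; it reports no verdict.
The state is a dict: "time": time; "qpos": joint angles; "joint_vel": joint speeds; "tau": joint torques, N m; "tool_pos": TCP position; "tool_rot": TCP orientation; "force": force on the tool from outside, world axes, zero at the start; "ft_torque": the same for the moment, N m; "grip_width": finger opening in m.
Only numpy, scipy, OpenCV 4.12 (cv2) and the standard library are available. Lean on these libraries where they do the work, as an engineer would, in place of code of your own. Each camera call takes 0.05 s, during which the arm holds its last target. There are 200 camera calls.

## Working session

There is one attempt and no reset: what is moved stays moved. The work goes in short steps, Python scripts to look and compute and a tool call to move; the robot and the scene stay as the last step left them, time stands still between calls to the robot, and variables do not carry over. Pictures are saved under pics/ and viewed, about 12 in all and at most 16, crops included, and the job is handed in when it is done.

Besides the shell and the picture viewer there is one more tool, called as a command line: name --argument value ..., lists and objects as JSON in quotes. step_arm: Moves the arm, as the interface text tells. Its arguments: {"type":"object","properties":{"commands":{"type":"array","items":{"type":"number"}},"squeeze":{"type":"number"}},"required":["commands"]}

```bash
mkdir -p pics; cat > h.py <<'E'
import numpy as np, cv2
from workcell import bot
from scipy.spatial.transform import Rotation as R
def snap(n,f,crop=None,s=1):
    c=bot.camera(n); im=c['img'][:,:,::-1].copy()
    np.savez('pics/'+f+'.npz',img=c['img'],W=c['world_to_cam'],fov=c['vertical_fov'],cx=c['cx'],cy=c['cy'])
    if crop: im=im[crop[1]:crop[3],crop[0]:crop[2]]
    if s!=1: im=cv2.resize(im,None,fx=s,fy=s,interpolation=cv2.INTER_CUBIC)
    cv2.imwrite('pics/'+f+'.png',im)
def ld(f): return np.load('pics/'+f+'.npz')
def ray(d,u,v,fish):
    f=200/np.tan(np.radians(float(d['fov'])/2)); x=(u-d['cx'])/f;y=(v-d['cy'])/f
    r=np.hypot(x,y)
    if fish and r>0: v3=np.array([np.sin(r)*x/r,np.sin(r)*y/r,np.cos(r)])
    else: v3=np.array([x,y,1.])
    Rm=d['W'][:3,:3]; return -Rm.T@d['W'][:3,3], Rm.T@v3
def at(d,u,v,z,fish=False):
    o,r=ray(d,u,v,fish); return o+r*(z-o[2])/r[2]
def pix(d,p,fish=False):
    f=200/np.tan(np.radians(float(d['fov'])/2)); q=d['W'][:3,:3]@np.array(p)+d['W'][:3,3]
    if fish:
        r=np.hypot(q[0],q[1]); t=np.arctan2(r,q[2]); return d['cx']+f*t*q[0]/r, d['cy']+f*t*q[1]/r
    return d['cx']+f*q[0]/q[2], d['cy']+f*q[1]/q[2]
def st():
    o=bot.get_obs(); print({k:np.round(o[k],4).tolist() for k in ('time','qpos','tool_pos','tool_rot','force','grip_width')})
    return o
def go(p,yaw=None):
    """shift in tool axes to world p, and turn to make tool-x along world angle yaw (mod pi)"""
    o=bot.get_obs(); Rm=R.from_euler('xyz',o['tool_rot']).as_matrix()
    d=Rm.T@(np.array(p)-o['tool_pos']); t=None
    a=np.arctan2(Rm[1,0],Rm[0,0])
    if yaw is not None: t=-((yaw-a+np.pi/2)%np.pi-np.pi/2)
    print('shift',np.round(d,4),'turn',t,'jaw yaw',a)
E
python3 - <<'E'
from h import *
st(); snap('top','top1'); snap('scene','sc1'); snap('wrist','w1')
for n in('top1','sc1'):
    d=ld(n); print(n,float(d['fov']),-d['W'][:3,:3].T@d['W'][:3,3])
E
```

```text
{'time': 0.0, 'qpos': [0.9932, 0.2593, 1.5361, -0.0, 1.348, -0.2028], 'tool_pos': [0.201, 0.5114, 0.2178], 'tool_rot': [-3.1412, 0.0018, 1.196], 'force': [0.5662, 1.1944, 0.1692], 'grip_width': 0.0931}
top1 48.31358002475848 [ 0.43460443 -0.02325484  0.91395556]
sc1 55.30297103716391 [0.30916913 0.49234621 0.68867134]
```

View pics/top1.png

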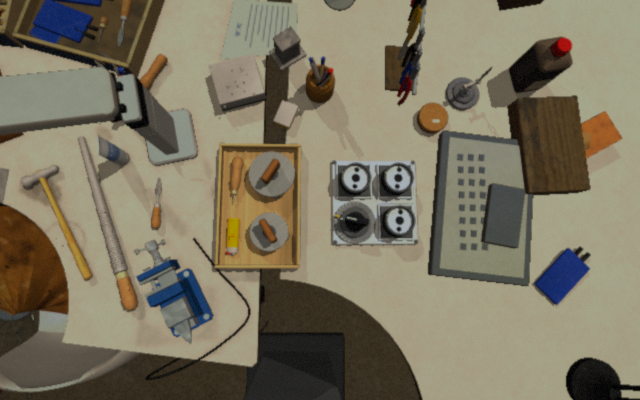

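The top view shows the tray with two spanners, at about (271,174) and (268,233). The stand is at (374,203) with three lens heads, and the dial is at (353,222). I'll zoom in on that area.

```bash
python3 - <<'E'
from h import *
d=ld('top1')
im=d['img'][135:280,205:425,::-1]; im=cv2.resize(im,None,fx=3.6,fy=3.6,interpolation=cv2.INTER_CUBIC); cv2.imwrite('pics/top1z.png',im)
for n,u,v,z in [('tray tl',221,145,.03),('tr',300,145,.03),('bl',215,269,.03),('br',299,269,.03),('stand tl',332,161,.01),('tr',415,162,.01),('bl',332,245,.01),('br',416,246,.01),('spA',271,174,.037),('spB',268,233,.037)]:
    print(n,at(d,u,v,z).round(4))
E
```

```text
tray tl [0.6654 0.1474 0.03  ]
tr [ 0.6692 -0.0118  0.03  ]
bl [0.4182 0.1479 0.03  ]
br [ 0.4201 -0.0148  0.03  ]
stand tl [ 0.6419 -0.0786  0.01  ]
tr [ 0.6436 -0.2526  0.01  ]
bl [ 0.4684 -0.0802  0.01  ]
br [ 0.4687 -0.2516  0.01  ]
spA [0.6065 0.0446 0.037 ]
spB [0.489  0.0471 0.037 ]
```

View pics/top1z.png

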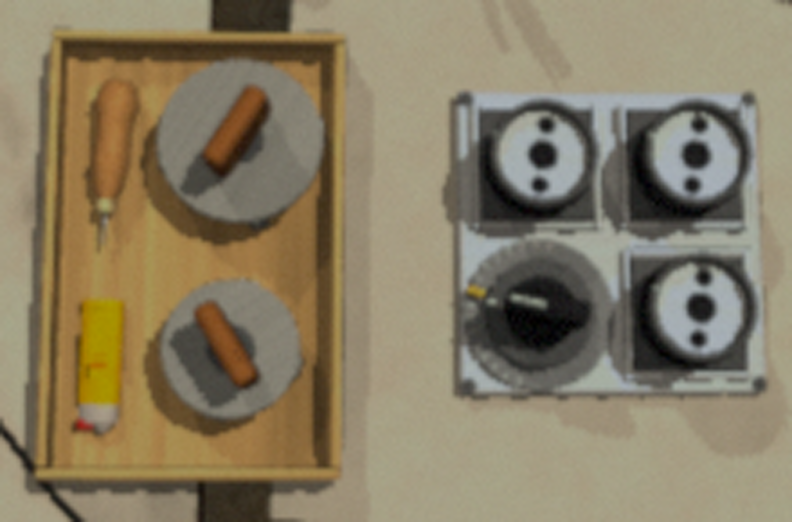

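View pics/sc1.png

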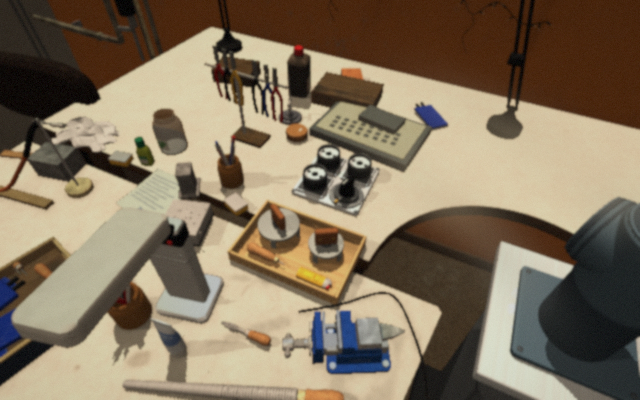

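```bash
python3 - <<'E'
from h import *
go([.505,-.06,.29],-.35)
E
```

```text
shift [-0.4207  0.492  -0.0716] turn 1.5460378130953627 jaw yaw 1.1960378130953626
```

step_arm --commands '[0.5, 0, 0, -0.05, 0, 0.5, -0.038, 0.0447, -0.021, 0, 0.5, -0.038, 0.0447, 0, 0, 0.5, -0.038, 0.0447, 0, 0, 0.5, -0.038, 0.0447, 0, 0, 0.5, -0.038, 0.0447, 0, 0, 0.5, -0.038, 0.0447, 0, 0, 0.5, -0.038, 0.0447, 0, 0, 0.5, -0.038, 0.0447, 0, 0, 0.5, -0.038, 0.0447, 0, 0, 0.5, -0.038, 0.0447, 0, 0, 0.5, -0.038, 0.0447, 0, 0]'

```text
time: 1.65
tool_pos: [0.5134, -0.0712, 0.2907]
tool_rot: [3.14, 0.002, 1.204]
force: [1.5, 1.1, 0.4]
grip_width: 0.0463
```

step_arm --commands '[0.5, 0, 0, 0, 0.18, 0.5, 0, 0, 0, 0.18, 0.5, 0, 0, 0, 0.18, 0.5, 0, 0, 0, 0.18, 0.5, 0, 0, 0, 0.18, 0.5, 0, 0, 0, 0.18, 0.5, 0, 0, 0, 0.18, 0.5, 0, 0, 0, 0.18, 0.5, 0, 0, 0, 0.1, 0.5, 0, 0, 0, 0]'

```text
time: 2.9
tool_pos: [0.5131, -0.0765, 0.2855]
tool_rot: [3.138, 0.008, -0.393]
force: [-0.4, 0.7, 0.5]
grip_width: 0.0466
```

```bash
python3 - <<'E'
from h import *
st(); snap('wrist','w2'); d=ld('w2'); print(float(d['fov']),-d['W'][:3,:3].T@d['W'][:3,3],d['W'][:3,:3].round(2))
E
```

```text
{'time': 2.9, 'qpos': [-0.361, 0.1705, 1.4849, -0.0031, 1.4942, 0.0319], 'tool_pos': [0.5131, -0.0765, 0.2855], 'tool_rot': [3.1383, 0.008, -0.3927], 'force': [-0.3651, 0.689, 0.4807], 'grip_width': 0.0466}
65.70646984690485 [ 0.54513641 -0.00620184  0.45098663] [[ 0.92 -0.38 -0.01]
 [-0.37 -0.89  0.28]
 [-0.11 -0.25 -0.96]]
```

View pics/w2.png

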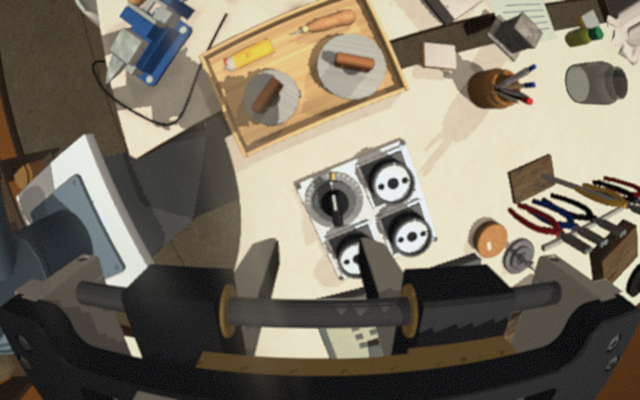

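Wrist view: dial at (333,203), with its pointer nearly at the tab. Lens heads are at (391,183), (408,235) and (350,258), and the spanners at (268,95) and (350,65). I'll rectify to world planes to measure.

```bash
cat >> h.py <<'E'
def ortho(d,x0,x1,y0,y1,z,s,fish=True):
    """up=+x, right=-y, s px/m"""
    H=int((x1-x0)*s);Wd=int((y1-y0)*s)
    v,u=np.mgrid[0:H,0:Wd]; X=x1-(v+.5)/s; Y=y1-(u+.5)/s
    P=np.stack([X,Y,np.full_like(X,z)],-1)@d['W'][:3,:3].T+d['W'][:3,3]
    f=200/np.tan(np.radians(float(d['fov'])/2)); r=np.hypot(P[...,0],P[...,1])
    k=np.arctan2(r,P[...,2])/r if fish else 1/P[...,2]
    return cv2.remap(d['img'][:,:,::-1].copy(),(d['cx']+f*k*P[...,0]).astype('f4'),(d['cy']+f*k*P[...,1]).astype('f4'),cv2.INTER_CUBIC)
E
python3 - <<'E'
from h import *
d=ld('w2'); t=ld('top1')
L=dict(x0=.46,x1=.65,y0=-.26,y1=-.07,s=2000)
a=ortho(d,z=.048,**L);b=ortho(d,z=.022,**L)
def grid(a,L):
    for k in range(0,int((L['x1']-L['x0'])*100)+1):
        for j in range(0,int((L['y1']-L['y0'])*100)+1):
            cv2.circle(a,(int(j*.01*L['s']),int(k*.01*L['s'])),1,(0,255,0),-1)
grid(a,L);grid(b,L)
cv2.imwrite('pics/o2.png',np.hstack([a,b]))
E
```

```text
(no output)
```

View pics/o2.png

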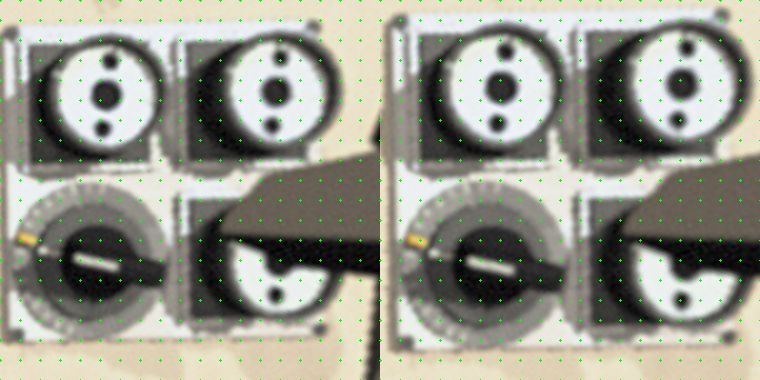

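```bash
python3 - <<'E'
from h import *
d=ld('top1')
for n,u,v,z in [('L1',547,125,.048),('L1',540,185,.048),('L2',699,125,.048),('L2',692,185,.048),('L3',704,275,.048),('L3',698,338,.048),('tab',477,292,.022)]:
    print(n,at(d,205+u/3.6-.4,135+v/3.6-.4,z).round(4))
go([.516,-.123,.09],-.245)
E
```

```text
L1 [ 0.6173 -0.1253  0.048 ]
L1 [ 0.5837 -0.1215  0.048 ]
L2 [ 0.6191 -0.21    0.048 ]
L2 [ 0.5853 -0.2057  0.048 ]
L3 [ 0.5355 -0.2117  0.048 ]
L3 [ 0.5009 -0.208   0.048 ]
tab [ 0.5267 -0.0892  0.022 ]
shift [0.0221 0.0412 0.1954] turn -0.14675094633037933 jaw yaw -0.39175094633037943
```

step_arm --commands '[0.42, 0, 0, 0, -0.147, 0.42, 0.015, 0.044, 0.04, 0, 0.42, 0, 0, 0.05, 0, 0.42, 0, 0, 0.04, 0, 0.42, 0, 0, 0, 0]'

```text
time: 3.58
tool_pos: [0.5173, -0.1245, 0.1532]
tool_rot: [3.139, 0.005, -0.228]
force: [-0.6, 0.2, 0.3]
grip_width: 0.039
```

```bash
python3 - <<'E'
from h import *
st(); snap('wrist','w3',(200,120,440,300),3); go([.5165,-.125,.045],-.245)
E
```

```text
{'time': 3.575, 'qpos': [-0.4434, 0.2837, 1.6691, -0.0038, 1.1934, -0.2142], 'tool_pos': [0.5173, -0.1245, 0.1532], 'tool_rot': [3.1391, 0.0053, -0.2278], 'force': [-0.558, 0.2083, 0.2775], 'grip_width': 0.039}
shift [-1.900e-03  1.000e-04  1.103e-01] turn 0.017166639626381874 jaw yaw -0.22783336037361807
```

View pics/w3.png

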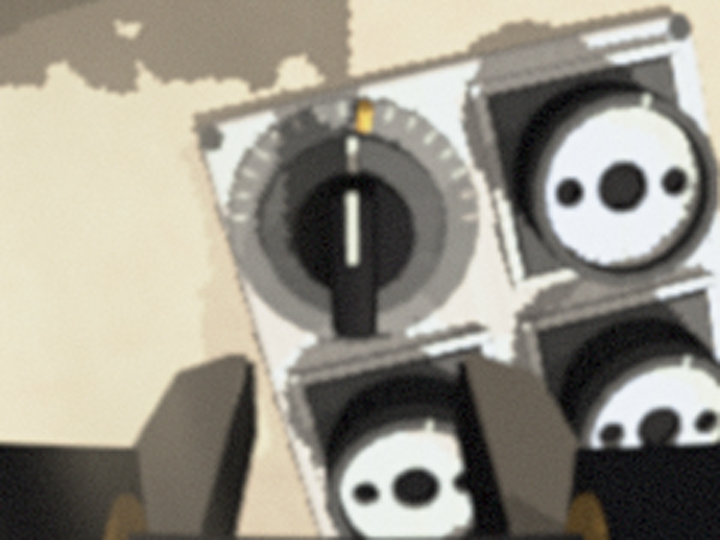

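step_arm --commands '[0.42, -0.001, 0, 0.04, 0.015, 0.42, 0, 0, 0.04, 0, 0.42, 0, 0, 0.029, 0, 0, 0, 0, 0, 0, 0, 0, 0, 0, 0, 0, 0, 0, 0, 0]' --squeeze 30

```text
time: 4.38
tool_pos: [0.516, -0.1253, 0.0535]
tool_rot: [3.135, 0.007, -0.234]
force: [-13.2, -1.4, -5.9]
grip_width: 0.0138
```

```bash
python3 - <<'E'
from h import *
st()
E
```

```text
{'time': 4.375, 'qpos': [-0.4429, 0.3989, 1.7834, -0.0094, 0.9645, -0.2035], 'tool_pos': [0.516, -0.1253, 0.0535], 'tool_rot': [3.1351, 0.0066, -0.2341], 'force': [-13.166, -1.3975, -5.8948], 'grip_width': 0.0138}
```

step_arm --commands '[0, 0, 0, 0, -0.15, 0, 0, 0, 0, -0.15, 0, 0, 0, 0, -0.15, 0, 0, 0, 0, -0.15, 0, 0, 0, 0, -0.15, 0, 0, 0, 0, -0.15]'

```text
time: 5.12
tool_pos: [0.5165, -0.1251, 0.0536]
tool_rot: [-3.138, 0.01, 0.697]
force: [1.9, -1.3, -20.9]
grip_width: 0.0132
```

step_arm --commands '[0, 0, 0, 0, -0.12, 0, 0, 0, 0, -0.12, 0, 0, 0, 0, -0.1]'

```text
time: 5.5
tool_pos: [0.5159, -0.1245, 0.0537]
tool_rot: [-3.131, 0.007, 1.048]
force: [-1.4, 1.8, -16.4]
grip_width: 0.0156
```

```bash
python3 - <<'E'
from h import *
o=st(); print(o['ft_torque'])
E
```

```text
{'time': 5.5, 'qpos': [-0.4425, 0.4012, 1.779, -0.0078, 0.9723, -1.4861], 'tool_pos': [0.5159, -0.1245, 0.0537], 'tool_rot': [-3.1314, 0.0073, 1.0481], 'force': [-1.4281, 1.8432, -16.3999], 'grip_width': 0.0156}
[ 0.34214701  0.34255977 -0.77763582]
```

step_arm --commands '[0, 0, 0, 0, -0.05, 0, 0, 0, 0, 0, 0.42, 0, 0, 0, 0, 0.42, 0, 0, 0, 0, 0.42, 0, 0, -0.05, 0, 0.42, 0, 0, -0.05, 0, 0.42, 0, 0, 0, 0]'

```text
time: 6.38
tool_pos: [0.5224, -0.1263, 0.1662]
tool_rot: [3.137, 0.006, 1.099]
force: [0.6, 0.3, -0.9]
grip_width: 0.0389
```

```bash
python3 - <<'E'
from h import *
o=st(); snap('wrist','w4',(200,120,440,300),3); snap('wrist','w4b')
L=dict(x0=.47,x1=.56,y0=-.17,y1=-.08,s=4000)
a=ortho(ld('w4'),z=.022,**L);b=ortho(ld('w4'),z=.066,**L)
cv2.imwrite('pics/o4.png',np.hstack([a,b]))
E
```

```text
{'time': 6.375, 'qpos': [-0.4403, 0.2757, 1.6458, -0.0069, 1.2157, -1.5368], 'tool_pos': [0.5224, -0.1263, 0.1662], 'tool_rot': [3.1369, 0.0063, 1.0988], 'force': [0.6218, 0.2678, -0.9218], 'grip_width': 0.0389}
```

View pics/o4.png

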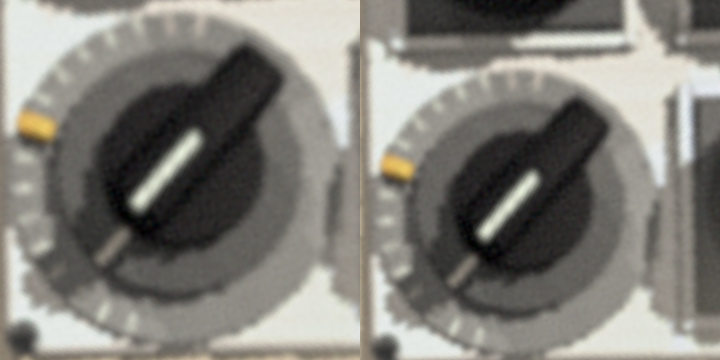

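The pointer is at the zero stop at about 2.41 rad and the tab's inner end is at about 1.234 rad. The 1.18 rad between them is within the stated 0.9–1.4. Next is the spanner.

```bash
python3 - <<'E'
from h import *
go([.489,.02,.20],2.08)
E
```

```text
shift [ 0.115  -0.0937 -0.0383] turn -0.9812708678255939 jaw yaw 1.0987291321744064
```

step_arm --commands '[0.42, 0.03, -0.0235, -0.03, 0, 0.42, 0.04, -0.032, -0.01, 0, 0.42, 0.04, -0.033, 0, 0, 0.42, 0, 0, 0, -0.17, 0.42, 0, 0, 0, -0.17, 0.42, 0, 0, 0, -0.17, 0.42, 0, 0, 0, -0.17, 0.42, 0, 0, 0, -0.17, 0.42, 0, 0, 0, -0.13, 0.42, 0, 0, 0, 0]'

```text
time: 7.72
tool_pos: [0.4833, 0.0196, 0.1917]
tool_rot: [-3.12, -0.013, 2.11]
force: [0.6, -0.4, 1.6]
grip_width: 0.0387
```

```bash
python3 - <<'E'
from h import *
o=st(); snap('wrist','w5')
d=ld('w5'); print(-d['W'][:3,:3].T@d['W'][:3,3])
L=dict(x0=.42,x1=.67,y0=-.01,y1=.14,s=2400)
a=ortho(d,z=.037,**L);b=ortho(ld('top1'),z=.037,fish=False,**L)
cv2.imwrite('pics/o5.png',np.hstack([a,b]))
E
```

```text
{'time': 7.725, 'qpos': [-0.1869, 0.1771, 1.7091, -0.0051, 1.2802, -2.2954], 'tool_pos': [0.4833, 0.0196, 0.1917], 'tool_rot': [-3.1198, -0.0129, 2.1099], 'force': [0.5507, -0.364, 1.5565], 'grip_width': 0.0387}
[ 0.42314337 -0.0202077   0.35904944]
```

View pics/o5.png

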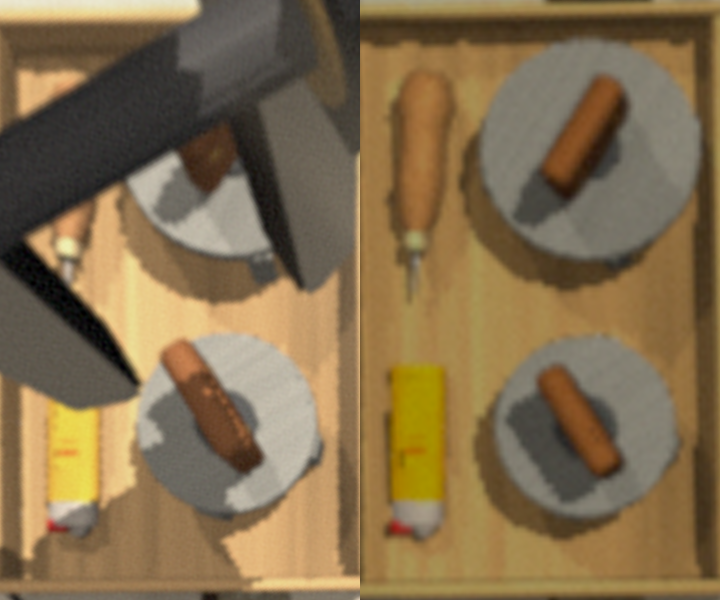

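The wrist and top views agree. The small spanner's axis is at (0.493, 0.045), the bar points along 0.53 rad, and nothing has been knocked yet.

```bash
python3 - <<'E'
from h import *
go([.4928,.0453,.046],2.10)
E
```

```text
shift [0.0153 0.0246 0.1453] turn 0.008515615315854763 jaw yaw 2.108515615315855
```

step_arm --commands '[0.42, 0.0153, 0.0246, 0.04, 0.008, 0.42, 0, 0, 0.035, 0, 0.42, 0, 0, 0, 0]'

```text
time: 8.15
tool_pos: [0.4951, 0.0457, 0.1143]
tool_rot: [-3.12, -0.012, 2.092]
force: [-0.8, 0.2, 0.9]
grip_width: 0.0395
```

```bash
python3 - <<'E'
from h import *
st();go([.4928,.0453,.046],2.10)
E
```

```text
{'time': 8.15, 'qpos': [-0.1299, 0.2791, 1.784, -0.004, 1.1032, -2.2198], 'tool_pos': [0.4951, 0.0457, 0.1143], 'tool_rot': [-3.1198, -0.0121, 2.0916], 'force': [-0.7892, 0.1555, 0.9459], 'grip_width': 0.0395}
shift [-0.     -0.0007  0.0684] turn -0.008437537715945798 jaw yaw 2.0915624622840543
```

step_arm --commands '[0.42, 0, 0, 0.035, -0.008, 0.42, 0, 0, 0.034, 0, 0.42, 0, 0, 0.004, 0, 0.42, 0, 0, 0, 0, 0, 0, 0, 0, 0, 0, 0, 0, 0, 0, 0, 0, 0, 0, 0, 0, 0, 0, 0, 0]' --squeeze 45

```text
time: 9.15
tool_pos: [0.4997, 0.0448, 0.0489]
tool_rot: [-3.131, -0.004, 2.093]
force: [-0.4, -0.4, -2.6]
grip_width: 0.014
```

```bash
python3 - <<'E'
from h import *
st()
E
```

```text
{'time': 9.15, 'qpos': [-0.1309, 0.3649, 1.8543, -0.0039, 0.9338, -2.2219], 'tool_pos': [0.4997, 0.0448, 0.0489], 'tool_rot': [-3.1306, -0.0045, 2.0934], 'force': [-0.3664, -0.4473, -2.6212], 'grip_width': 0.014}
```

step_arm --commands '[0, 0, 0, -0.02, 0, 0, 0, 0, -0.03, 0, 0, 0, 0, -0.04, 0, 0, 0, 0, -0.03, 0, 0, 0, 0, 0, 0]'

```text
time: 9.78
tool_pos: [0.5002, 0.0442, 0.17]
tool_rot: [-3.127, -0.005, 2.093]
force: [0.9, -0.3, -2.8]
grip_width: 0.0139
```

```bash
python3 - <<'E'
from h import *
o=st(); snap('wrist','w6'); d=ld('w6')
x,y,z=o['tool_pos']; L=dict(x0=x-.05,x1=x+.05,y0=y-.05,y1=y+.05,s=4000)
a=ortho(d,z=z-.012,**L); cv2.drawMarker(a,(200,200),(0,0,255),0,12)
c=cv2.resize(d['img'][160:340,200:440,::-1],None,fx=2.2,fy=2.2)
c=cv2.copyMakeBorder(c,0,400-c.shape[0] if c.shape[0]<400 else 0,0,0,cv2.BORDER_CONSTANT)[:400,:]
cv2.imwrite('pics/o6.png',np.hstack([a,c[:, :400]]))
E
```

```text
{'time': 9.775, 'qpos': [-0.1307, 0.2228, 1.7072, -0.0052, 1.2266, -2.2222], 'tool_pos': [0.5002, 0.0442, 0.17], 'tool_rot': [-3.1268, -0.0052, 2.0932], 'force': [0.9297, -0.3248, -2.8288], 'grip_width': 0.0139}
```

View pics/o6.png

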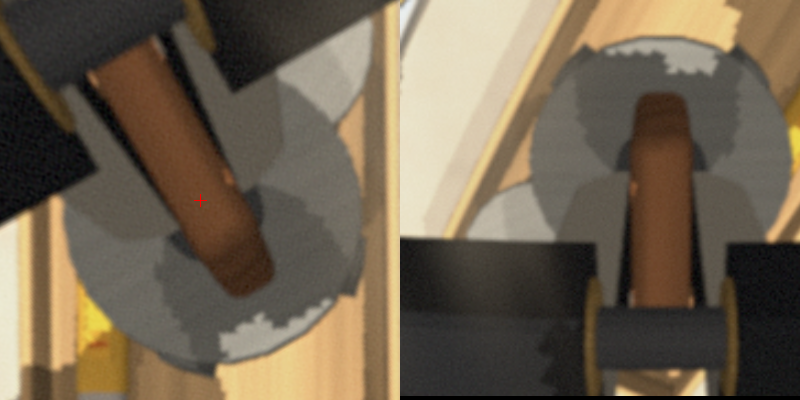

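```bash
python3 - <<'E'
from h import *
go([.6065,-.1238,.15],1.45)
E
```

```text
shift [-0.1994  0.0095  0.0169] turn 0.643122409034816 jaw yaw 2.093122409034816
```

step_arm --commands '[0, -0.03, 0.001, 0, 0, 0, -0.04, 0.002, 0, 0, 0, -0.04, 0.002, 0, 0, 0, -0.04, 0.002, 0, 0, 0, -0.03, 0.002, 0, 0.1, 0, 0, 0, 0, 0.15, 0, 0, 0, 0, 0.15, 0, 0, 0, 0, 0.15, 0, 0, 0, 0, 0.06, 0, 0, 0, 0, 0]'

```text
time: 11.08
tool_pos: [0.5876, -0.1097, 0.1391]
tool_rot: [-3.086, -0.003, 1.463]
force: [-0.4, 1.2, -1.5]
grip_width: 0.014
```

```bash
python3 - <<'E'
from h import *
st();go([.6065,-.1238,.11],1.45); snap('wrist','w7'); d=ld('w7')
L=dict(x0=.54,x1=.66,y0=-.26,y1=-.08,s=4000)
a=ortho(d,z=.048,**L); cv2.imwrite('pics/o7.png',a)
E
```

```text
{'time': 11.075, 'qpos': [-0.3641, 0.4393, 1.4745, -0.0116, 1.2823, -1.8239], 'tool_pos': [0.5876, -0.1097, 0.1391], 'tool_rot': [-3.086, -0.0031, 1.4632], 'force': [-0.4005, 1.1916, -1.5106], 'grip_width': 0.014}
shift [-0.012   0.0219  0.0279] turn 0.013235873271374432 jaw yaw 1.4632358732713744
```

View pics/o7.png

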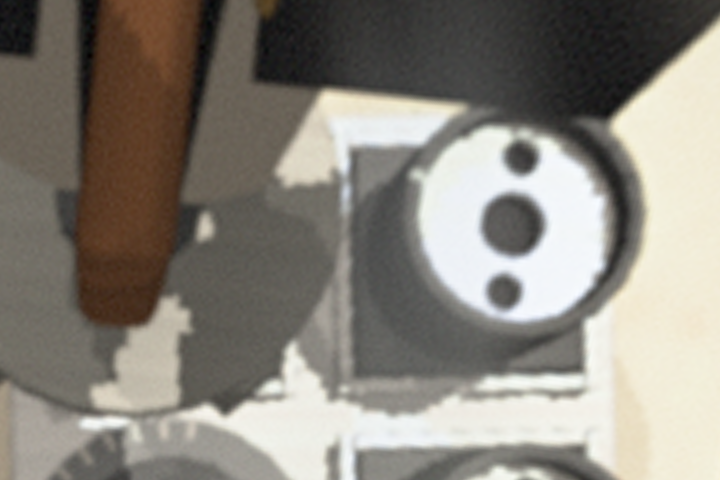

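```bash
cat >> h.py <<'E'
E_Y=-.005
def pin(p=None,a=None,e=E_Y,depth=.039):
    """spanner axis at pin-tip level; shift to bring it over world (x,y); turn for pin line at angle a"""
    o=bot.get_obs(); Rm=R.from_euler('xyz',o['tool_rot']).as_matrix()
    q=o['tool_pos']+Rm@[0,e,depth]
    ang=np.arctan2(Rm[1,1],Rm[0,1]); print('axis@tip',q.round(4),'pinline',round((ang+np.pi/2)%np.pi-np.pi/2,3),'tilt',Rm[:2,2].round(4),'w',round(o['grip_width'],4),'F',np.round(o['force'],1),'T',np.round(o['ft_torque'],2),'q6',round(o['qpos'][5],2),'pitchsum',round(sum(np.array(o['qpos'])[[1,2,4]])-np.pi,4))
    if p is not None:
        t=((ang-a+np.pi/2)%np.pi-np.pi/2)  # clockwise positive
        # after turn about tool z the offset moves too
        c,s=np.cos(t),np.sin(t); newoff=Rm@(np.array([[c,-s,0],[s,c,0],[0,0,1]])@[0,e,depth])
        d=np.array([p[0],p[1],0])-newoff-o['tool_pos']; d[2]=0
        print('tool shift',(Rm.T@d).round(4),'turn',round(t,3))
E
python3 - <<'E'
from h import *
pin([.6015,-.1228],-.12)
E
```

```text
axis@tip [ 0.5803 -0.1088  0.1004] pinline -0.107 tilt [-0.0554  0.0092] w 0.0136 F [-0.   0.1 -2.2] T [ 0.02 -0.06 -0.03] q6 -1.82 pitchsum 0.0551
tool shift [-0.0117  0.0226 -0.0013] turn 0.013
```

step_arm --commands '[0, -0.006, 0.0115, 0, 0.013, 0, -0.006, 0.0113, 0, 0, 0, 0, 0, 0, 0, 0, 0, 0, 0, 0]'

```text
time: 11.62
tool_pos: [0.6103, -0.1256, 0.136]
tool_rot: [-3.084, -0.003, 1.452]
force: [-1.0, -0.6, -3.3]
grip_width: 0.014
```

```bash
python3 - <<'E'
from h import *
pin([.6015,-.1228],-.12)
E
```

```text
axis@tip [ 0.6031 -0.1246  0.0974] pinline -0.119 tilt [-0.0566  0.0095] w 0.014 F [-1.  -0.6 -3.3] T [ 0.   -0.1   0.05] q6 -1.82 pitchsum 0.0562
tool shift [ 0.0016 -0.0018  0.0001] turn 0.001
```

step_arm --commands '[0, 0.0016, 0, 0.015, 0, 0, 0, 0.0005, 0.015, 0, 0, 0, 0, 0, 0, 0, 0, 0, 0, 0]'

```text
time: 12.12
tool_pos: [0.6081, -0.1228, 0.1033]
tool_rot: [-3.083, -0.003, 1.453]
force: [-0.0, -0.1, -1.8]
grip_width: 0.0139
```

```bash
python3 - <<'E'
from h import *
pin([.6015,-.1228],-.12)
E
```

```text
axis@tip [ 0.6009 -0.1218  0.0646] pinline -0.118 tilt [-0.0582  0.0102] w 0.0139 F [-0.  -0.1 -1.8] T [-0.   -0.08 -0.02] q6 -1.82 pitchsum 0.058
tool shift [-0.0009  0.0007 -0.    ] turn 0.002
```

step_arm --commands '[0, -0.0006, 0.001, 0.01, 0, 0, -0.0003, 0.0008, 0.006, 0, 0, 0, 0, 0, 0]'

```text
time: 12.5
tool_pos: [0.6092, -0.1239, 0.0865]
tool_rot: [-3.083, -0.003, 1.453]
force: [0.8, -0.1, -2.1]
grip_width: 0.0134
```

```bash
python3 - <<'E'
from h import *
pin([.6015,-.1228],-.12)
E
```

```text
axis@tip [ 0.602  -0.123   0.0479] pinline -0.118 tilt [-0.0574  0.0099] w 0.0134 F [ 0.8 -0.1 -2.1] T [ 0.02 -0.06 -0.03] q6 -1.82 pitchsum 0.0571
tool shift [ 0.0001 -0.0005  0.    ] turn 0.002
```

step_arm --commands '[0, 0, 0, 0.003, 0, 0, 0, 0, 0.0025, 0, 0, 0, 0, 0, 0]'

```text
time: 12.88
tool_pos: [0.6091, -0.124, 0.081]
tool_rot: [-3.084, -0.003, 1.453]
force: [0.8, 0.4, -1.5]
grip_width: 0.0136
```

```bash
python3 - <<'E'
from h import *
pin([.6015,-.1228],-.12)
E
```

```text
axis@tip [ 0.602  -0.1231  0.0423] pinline -0.118 tilt [-0.0568  0.0096] w 0.0136 F [ 0.8  0.4 -1.5] T [-0.04 -0.04  0.06] q6 -1.82 pitchsum 0.0565
tool shift [ 0.0002 -0.0005  0.    ] turn 0.002
```

step_arm --commands '[0, -0.0007, 0, 0, 0.15, 0, -0.0007, 0, 0, 0.15, 0, -0.0007, 0, 0, 0.15, 0, -0.0007, 0, 0, 0.15]'

```text
time: 13.38
tool_pos: [0.6074, -0.1268, 0.0812]
tool_rot: [-3.092, 0.033, 0.837]
force: [-0.4, -0.8, -2.7]
grip_width: 0.0134
```

```bash
python3 - <<'E'
from h import *
pin([.6018,-.123],-.7)
E
```

```text
axis@tip [ 0.6014 -0.1231  0.0425] pinline -0.736 tilt [-0.0584  0.0089] w 0.0134 F [-0.4 -0.8 -2.7] T [-0.05  0.04  0.16] q6 -1.21 pitchsum 0.0576
tool shift [ 0.0005  0.0002 -0.    ] turn -0.036
```

step_arm --commands '[0, -0.0007, 0, 0, 0.15, 0, -0.0007, 0, 0, 0.15, 0, -0.0007, 0, 0, 0.15, 0, -0.0007, 0, 0, 0.15, 0, -0.0007, 0, 0, 0.15, 0, -0.0007, 0, 0, 0.15, 0, -0.0007, 0, 0, 0.15]'

```text
time: 14.25
tool_pos: [0.602, -0.1283, 0.0817]
tool_rot: [3.135, 0.061, -0.247]
force: [-0.2, -0.2, -2.1]
grip_width: 0.0143
```

```bash
python3 - <<'E'
from h import *
pin([.6016,-.123],0)
E
```

```text
axis@tip [ 0.6008 -0.1231  0.0427] pinline 1.324 tilt [-0.0604  0.0089] w 0.0143 F [-0.2 -0.2 -2.1] T [0.13 0.03 0.18] q6 -0.13 pitchsum 0.0594
tool shift [-0.0041 -0.0041  0.0002] turn 1.324
```

step_arm --commands '[0, 0, 0, 0, 0.15, 0, -0.0007, 0, 0, 0.15, 0, -0.0007, 0, 0, 0.15, 0, -0.0007, 0, 0, 0.15, 0, -0.0007, 0, 0, 0.15, 0, -0.0007, 0, 0, 0.15, 0, -0.0007, 0, 0, 0.15]'

```text
time: 15.12
tool_pos: [0.5982, -0.1244, 0.0824]
tool_rot: [3.084, 0.024, -1.331]
force: [0.2, 0.8, -3.5]
grip_width: 0.0138
```

```bash
python3 - <<'E'
from h import *
pin([.6016,-.123],0)
E
```

```text
axis@tip [ 0.6007 -0.1228  0.0432] pinline 0.241 tilt [-0.0616  0.0096] w 0.0138 F [ 0.2  0.8 -3.5] T [0.08 0.03 0.17] q6 0.96 pitchsum 0.0609
tool shift [-0.0008 -0.001  -0.    ] turn 0.241
```

step_arm --commands '[0, -0.0004, -0.0006, 0.0005, 0.1, 0, -0.0005, 0, 0, 0.1, 0, -0.0005, 0, 0, 0.08]'

```text
time: 15.5
tool_pos: [0.5982, -0.1229, 0.0824]
tool_rot: [3.079, 0.006, -1.619]
force: [0.1, -0.4, -3.4]
grip_width: 0.0137
```

```bash
python3 - <<'E'
from h import *
pin([.6016,-.123],0)
E
```

```text
axis@tip [ 0.6008 -0.1227  0.0432] pinline -0.048 tilt [-0.0622  0.009 ] w 0.0137 F [ 0.1 -0.4 -3.4] T [-0.14 -0.02  0.2 ] q6 1.25 pitchsum 0.0613
tool shift [ 0.0005 -0.0008 -0.0001] turn -0.048
```

step_arm --commands '[0, -0.0003, 0, 0.0003, 0.08, 0, -0.0003, 0, 0, 0.08]'

```text
time: 15.75
tool_pos: [0.5983, -0.1221, 0.0824]
tool_rot: [3.079, -0.004, -1.784]
force: [0.6, -0.2, -4.2]
grip_width: 0.0139
```

```bash
python3 - <<'E'
from h import *
pin()
E
```

```text
axis@tip [ 0.6008 -0.1228  0.0432] pinline -0.213 tilt [-0.0619  0.0089] w 0.0139 F [ 0.6 -0.2 -4.2] T [0.12 0.07 0.17] q6 1.42 pitchsum 0.061
```

step_arm --commands '[0, -0.0003, 0, 0, 0.08, 0, -0.0003, 0, 0, 0.06]'

```text
time: 16.0
tool_pos: [0.5985, -0.1214, 0.0824]
tool_rot: [3.081, -0.013, -1.928]
force: [0.9, -0.1, -3.1]
grip_width: 0.0138
```

```bash
python3 - <<'E'
from h import *
pin([.6016,-.123],0)
E
```

```text
axis@tip [ 0.6008 -0.1228  0.0432] pinline -0.358 tilt [-0.0619  0.0088] w 0.0138 F [ 0.9 -0.1 -3.1] T [0.03 0.09 0.18] q6 1.56 pitchsum 0.0609
tool shift [ 0.0017 -0.0012 -0.    ] turn -0.358
```

step_arm --commands '[0, -0.0003, 0, 0, 0.07, 0, -0.0003, 0, 0, 0.06]'

```text
time: 16.25
tool_pos: [0.5988, -0.1208, 0.0823]
tool_rot: [3.083, -0.022, -2.061]
force: [0.6, 0.3, -3.3]
grip_width: 0.0138
```

```bash
python3 - <<'E'
from h import *
pin([.6016,-.123],0)
E
```

```text
axis@tip [ 0.6008 -0.1228  0.0431] pinline -0.492 tilt [-0.0618  0.0087] w 0.0138 F [ 0.6  0.3 -3.3] T [0.04 0.11 0.09] q6 1.7 pitchsum 0.0608
tool shift [ 0.0022 -0.0014 -0.    ] turn -0.492
```

step_arm --commands '[0, -0.0003, 0, 0, 0.06, 0, -0.0003, 0, 0, 0.05]'

```text
time: 16.5
tool_pos: [0.599, -0.1204, 0.0824]
tool_rot: [3.086, -0.029, -2.172]
force: [0.6, -0.8, -2.3]
grip_width: 0.0141
```

```bash
python3 - <<'E'
from h import *
pin([.6016,-.123],0)
E
```

```text
axis@tip [ 0.6007 -0.1229  0.0432] pinline -0.603 tilt [-0.0621  0.0078] w 0.0141 F [ 0.6 -0.8 -2.3] T [0.04 0.16 1.02] q6 1.81 pitchsum 0.0607
tool shift [ 0.0024 -0.0017 -0.    ] turn -0.603
```

step_arm --commands '[0, 0.0003, 0, 0, -0.1, 0, 0, 0, -0.02, 0, 0, 0, 0, -0.03, 0, 0, 0.03, -0.01, -0.01, -0.15, 0, 0.03, -0.01, 0, -0.15, 0, 0.025, -0.01, 0, -0.15, 0, 0, 0, 0, 0]'

```text
time: 17.38
tool_pos: [0.602, -0.2119, 0.1448]
tool_rot: [3.081, 0.004, -1.605]
force: [-0.6, 0.1, -2.4]
grip_width: 0.0136
```

```bash
python3 - <<'E'
from h import *
pin([.6033,-.2077],-.128); snap('wrist','w8'); d=ld('w8')
L=dict(x0=.46,x1=.65,y0=-.26,y1=-.07,s=2800)
a=ortho(d,z=.048,**L); cv2.imwrite('pics/o8.png',a)
E
```

```text
axis@tip [ 0.6046 -0.2119  0.1056] pinline -0.034 tilt [-0.0603  0.0065] w 0.0136 F [-0.6  0.1 -2.4] T [-0.    0.16  0.  ] q6 1.11 pitchsum 0.0562
tool shift [-0.0046  0.0014  0.0001] turn 0.094
```

View pics/o8.png

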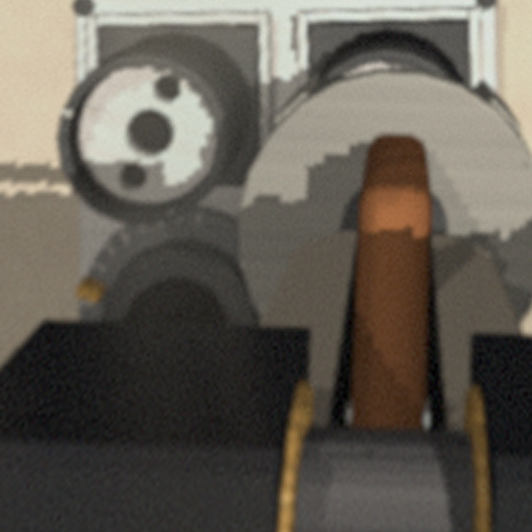

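L1's holes have moved from -0.12 to -0.38 rad, about 3.40 rad of travel, and the torque rise confirms the stop. For L2 I'll turn the wrist back half a turn.

step_arm --commands '[0, 0, 0, 0, -0.17, 0, 0, 0, 0, -0.17, 0, 0, 0, 0, -0.17, 0, 0, 0, 0, -0.17, 0, 0, 0, 0, -0.17, 0, 0, 0, 0, -0.17, 0, 0, 0, 0, -0.17, 0, 0, 0, 0, -0.17, 0, 0, 0, 0, -0.17, 0, 0, 0, 0, -0.17, 0, 0, 0, 0, -0.17]'

```text
time: 18.8
tool_pos: [0.5995, -0.1933, 0.1444]
tool_rot: [-3.106, 0.058, 0.312]
force: [-0.0, 0.5, -2.6]
grip_width: 0.0139
```

step_arm --commands '[0, 0, 0, 0, -0.17, 0, 0, 0, 0, -0.17, 0, 0, 0, 0, -0.17, 0, 0, 0, 0, -0.17, 0, 0, 0, 0, -0.17, 0, 0, 0, 0, -0.17, 0, 0, 0, 0, -0.1, 0, 0, 0, 0, 0]'

```text
time: 19.8
tool_pos: [0.5978, -0.1802, 0.1444]
tool_rot: [-3.07, -0.013, 1.46]
force: [0.4, -0.2, -1.3]
grip_width: 0.0134
```

```bash
python3 - <<'E'
from h import *
pin([.6035,-.2077],-.128)
E
```

```text
axis@tip [ 0.5902 -0.1788  0.1059] pinline -0.11 tilt [-0.0698  0.0212] w 0.0134 F [ 0.4 -0.2 -1.3] T [-0.03 -0.09  0.02] q6 -1.92 pitchsum 0.072
tool shift [-0.0273  0.0164 -0.0015] turn 0.018
```

step_arm --commands '[0, -0.014, 0.008, 0.01, 0.018, 0, -0.0135, 0.0085, 0.01, 0, 0, 0, 0, 0, 0, 0, 0, 0, 0, 0]'

```text
time: 20.3
tool_pos: [0.61, -0.2105, 0.1204]
tool_rot: [-3.068, -0.012, 1.435]
force: [-0.4, 0.2, -1.6]
grip_width: 0.0133
```

```bash
python3 - <<'E'
from h import *
pin([.6027,-.2079],-.128)
E
```

```text
axis@tip [ 0.6023 -0.209   0.0818] pinline -0.135 tilt [-0.071   0.0221] w 0.0133 F [-0.4  0.2 -1.6] T [ 0.03 -0.05  0.04] q6 -1.93 pitchsum 0.0731
tool shift [ 0.0012  0.0002 -0.    ] turn -0.007
```

step_arm --commands '[0, 0.0006, 0.0012, 0.013, -0.007, 0, 0, 0.001, 0.013, 0, 0, 0, 0, 0, 0, 0, 0, 0, 0, 0]'

```text
time: 20.8
tool_pos: [0.61, -0.2089, 0.0921]
tool_rot: [-3.067, -0.013, 1.442]
force: [0.2, -1.0, -2.8]
grip_width: 0.0135
```

```bash
python3 - <<'E'
from h import *
pin([.6027,-.2079],-.128)
E
```

```text
axis@tip [ 0.6023 -0.2074  0.0536] pinline -0.127 tilt [-0.0719  0.0228] w 0.0135 F [ 0.2 -1.  -2.8] T [ 0.05 -0.09 -0.05] q6 -1.93 pitchsum 0.0742
tool shift [-0.0005  0.0005 -0.    ] turn 0.001
```

step_arm --commands '[0, -0.0006, 0.0009, 0.004, 0, 0, 0, 0.0003, 0.004, 0, 0, 0, 0, 0.001, 0, 0, 0, 0, 0, 0]'

```text
time: 21.3
tool_pos: [0.611, -0.2095, 0.0833]
tool_rot: [-3.069, -0.013, 1.443]
force: [-0.5, 0.3, -3.0]
grip_width: 0.0136
```

```bash
python3 - <<'E'
from h import *
pin([.6027,-.2079],-.128)
E
```

```text
axis@tip [ 0.6033 -0.2081  0.0447] pinline -0.127 tilt [-0.0706  0.022 ] w 0.0136 F [-0.5  0.3 -3. ] T [-0.02 -0.08 -0.05] q6 -1.93 pitchsum 0.0727
tool shift [ 0.0001 -0.0006  0.    ] turn 0.001
```

step_arm --commands '[0, 0, -0.0003, 0.0018, 0, 0, -0.0007, 0, 0, 0.15, 0, -0.0007, 0, 0, 0.15, 0, -0.0007, 0, 0, 0.15, 0, -0.0007, 0, 0, 0.15, 0, -0.0007, 0, 0, 0.15]'

```text
time: 22.05
tool_pos: [0.6087, -0.2128, 0.0815]
tool_rot: [-3.08, 0.042, 0.672]
force: [0.0, -0.0, -2.5]
grip_width: 0.0136
```

```bash
python3 - <<'E'
from h import *
pin([.6027,-.2079],-.9)
E
```

```text
axis@tip [ 0.6028 -0.2081  0.0429] pinline -0.901 tilt [-0.0712  0.0214] w 0.0136 F [ 0.  -0.  -2.5] T [-0.02  0.06  0.16] q6 -1.17 pitchsum 0.0728
tool shift [ 0.     -0.0002  0.    ] turn -0.001
```

step_arm --commands '[0, -0.0007, 0, 0, 0.15, 0, -0.0007, 0, 0, 0.15, 0, -0.0007, 0, 0, 0.15, 0, -0.0006, 0, 0, 0.15, 0, -0.0006, 0, 0, 0.15, 0, -0.0006, 0, 0, 0.15, 0, -0.0006, 0, 0, 0.15]'

```text
time: 22.92
tool_pos: [0.6032, -0.2133, 0.0819]
tool_rot: [3.132, 0.076, -0.412]
force: [-0.1, -0.4, -1.7]
grip_width: 0.0138
```

```bash
python3 - <<'E'
from h import *
pin([.6027,-.2079],0)
E
```

```text
axis@tip [ 0.6024 -0.2079  0.043 ] pinline 1.159 tilt [-0.0732  0.0219] w 0.0138 F [-0.1 -0.4 -1.7] T [0.11 0.03 0.18] q6 -0.09 pitchsum 0.0748
tool shift [-0.0042 -0.0031  0.0003] turn 1.159
```

step_arm --commands '[0, -0.0003, 0, 0.0003, 0.15, 0, -0.0007, 0, 0, 0.15, 0, -0.0007, 0, 0, 0.15, 0, -0.0007, 0, 0, 0.15, 0, -0.0007, 0, 0, 0.15, 0, -0.0007, 0, 0, 0.15, 0, -0.0007, 0, 0, 0.15]'

```text
time: 23.8
tool_pos: [0.6003, -0.2089, 0.0829]
tool_rot: [3.071, 0.028, -1.496]
force: [-0.6, 1.1, -2.3]
grip_width: 0.0139
```

```bash
python3 - <<'E'
from h import *
pin([.6027,-.2079],0)
E
```

```text
axis@tip [ 0.6024 -0.2076  0.0436] pinline 0.077 tilt [-0.0728  0.0224] w 0.0139 F [-0.6  1.1 -2.3] T [ 0.06 -0.01  0.2 ] q6 1.0 pitchsum 0.0748
tool shift [-0.0001 -0.0003 -0.    ] turn 0.077
```

step_arm --commands '[0, -0.0003, 0, 0.0005, 0.08, 0, -0.0003, 0, 0, 0.07]'

```text
time: 24.05
tool_pos: [0.6003, -0.2081, 0.0829]
tool_rot: [3.068, 0.016, -1.651]
force: [-0.1, -0.5, -3.4]
grip_width: 0.014
```

```bash
python3 - <<'E'
from h import *
pin()
E
```

```text
axis@tip [ 0.6025 -0.2076  0.0436] pinline -0.079 tilt [-0.0724  0.0222] w 0.014 F [-0.1 -0.5 -3.4] T [-0.03  0.03  0.16] q6 1.16 pitchsum 0.0743
```

step_arm --commands '[0, -0.0003, 0, 0, 0.07, 0, -0.0003, 0, 0, 0.06]'

```text
time: 24.3
tool_pos: [0.6004, -0.2074, 0.0829]
tool_rot: [3.066, 0.006, -1.785]
force: [0.6, -0.7, -2.5]
grip_width: 0.0137
```

```bash
python3 - <<'E'
from h import *
pin()
E
```

```text
axis@tip [ 0.6025 -0.2076  0.0436] pinline -0.213 tilt [-0.0722  0.022 ] w 0.0137 F [ 0.6 -0.7 -2.5] T [-0.06  0.06  0.15] q6 1.29 pitchsum 0.074
```

step_arm --commands '[0, -0.0003, 0, 0, 0.07, 0, -0.0003, 0, 0, 0.06]'

```text
time: 24.55
tool_pos: [0.6006, -0.2068, 0.0829]
tool_rot: [3.067, -0.004, -1.918]
force: [0.5, 0.5, -2.7]
grip_width: 0.0137
```

```bash
python3 - <<'E'
from h import *
pin([.6027,-.2079],0)
E
```

```text
axis@tip [ 0.6025 -0.2076  0.0437] pinline -0.348 tilt [-0.0719  0.0218] w 0.0137 F [ 0.5  0.5 -2.7] T [-0.01  0.06  0.13] q6 1.43 pitchsum 0.0737
tool shift [ 0.0019 -0.0006 -0.    ] turn -0.348
```

step_arm --commands '[0, -0.0003, 0, 0, 0.07, 0, -0.0003, 0, 0, 0.06]'

```text
time: 24.8
tool_pos: [0.6009, -0.2062, 0.0829]
tool_rot: [3.068, -0.014, -2.052]
force: [-0.3, -0.2, -2.7]
grip_width: 0.0139
```

```bash
python3 - <<'E'
from h import *
pin()
E
```

```text
axis@tip [ 0.6025 -0.2077  0.0436] pinline -0.482 tilt [-0.0718  0.0216] w 0.0139 F [-0.3 -0.2 -2.7] T [-0.02  0.04  0.15] q6 1.56 pitchsum 0.0735
```

step_arm --commands '[0, -0.0003, 0, 0, 0.05, 0, -0.0002, 0, 0, 0.05]'

```text
time: 25.05
tool_pos: [0.6012, -0.2057, 0.0829]
tool_rot: [3.07, -0.022, -2.153]
force: [0.3, 0.4, -1.9]
grip_width: 0.0136
```

```bash
python3 - <<'E'
from h import *
pin([.6027,-.2079],0)
E
```

```text
axis@tip [ 0.6025 -0.2076  0.0436] pinline -0.584 tilt [-0.0717  0.0213] w 0.0136 F [ 0.3  0.4 -1.9] T [0.17 0.07 0.73] q6 1.66 pitchsum 0.0733
tool shift [ 0.0029 -0.0011 -0.    ] turn -0.584
```

step_arm --commands '[0, -0.0002, 0, 0, 0.03, 0, 0.0003, 0, 0, -0.1, 0, 0, 0, -0.02, 0, 0, 0, 0, -0.03, 0, 0, 0, 0, -0.015, -0.1, 0, 0, 0, 0, -0.17, 0, 0, 0, 0, -0.17, 0, 0, 0, 0, -0.17, 0, 0, 0, 0, -0.17, 0, 0, 0, 0, -0.17, 0, 0, 0, 0, -0.17, 0, 0, 0, 0, -0.17]'

```text
time: 26.55
tool_pos: [0.6054, -0.2074, 0.15]
tool_rot: [3.108, 0.067, -0.756]
force: [-0.4, 0.6, -1.8]
grip_width: 0.0135
```

step_arm --commands '[0, 0, 0, 0, -0.17, 0, 0, 0, 0, -0.17, 0, 0, 0, 0, -0.17, 0, 0, 0, 0, -0.17, 0, 0, 0, 0, -0.17, 0, 0, 0, 0, -0.17, 0, 0, 0, 0, -0.17, 0, 0, 0, 0, -0.17, 0, 0, 0, 0, -0.17, 0, 0, 0, 0, -0.17, 0, 0, 0, 0, -0.17, 0, 0, 0, 0, -0.17]'

```text
time: 28.05
tool_pos: [0.6044, -0.2076, 0.1497]
tool_rot: [-3.067, -0.006, 1.346]
force: [0.9, -0.0, -1.8]
grip_width: 0.0138
```

```bash
python3 - <<'E'
from h import *
st();pin([.505,-.125],-.1)
E
```

```text
{'time': 28.05, 'qpos': [-0.4969, 0.5142, 1.3261, -0.0143, 1.3752, -1.8402], 'tool_pos': [0.6044, -0.2076, 0.1497], 'tool_rot': [-3.0667, -0.0064, 1.3464], 'force': [0.9272, -0.0292, -1.8026], 'grip_width': 0.0138}
axis@tip [ 0.5968 -0.2056  0.1112] pinline -0.224 tilt [-0.0715  0.0229] w 0.0138 F [ 0.9 -0.  -1.8] T [-0.05 -0.07  0.02] q6 -1.84 pitchsum 0.0739
tool shift [ 0.0587 -0.1071  0.0084] turn -0.124
```

step_arm --commands '[0, 0.015, -0.027, 0, -0.06, 0, 0.015, -0.027, 0, -0.06, 0, 0.015, -0.027, 0, 0, 0, 0.014, -0.026, 0, 0, 0, 0, 0, 0, 0, 0, 0, 0, 0, 0]'

```text
time: 28.8
tool_pos: [0.5053, -0.1324, 0.1587]
tool_rot: [-3.07, -0.015, 1.468]
force: [-0.0, -0.2, -2.1]
grip_width: 0.0138
```

```bash
python3 - <<'E'
from h import *
st();pin([.5177,-.2096],-.107); snap('wrist','w9'); d=ld('w9')
L=dict(x0=.46,x1=.65,y0=-.26,y1=-.07,s=2800)
a=ortho(d,z=.048,**L); cv2.imwrite('pics/o9.png',a)
E
```

```text
{'time': 28.8, 'qpos': [-0.4623, 0.3053, 1.6267, -0.0113, 1.2816, -1.9276], 'tool_pos': [0.5053, -0.1324, 0.1587], 'tool_rot': [-3.0704, -0.0152, 1.4684], 'force': [-0.0408, -0.2003, -2.0517], 'grip_width': 0.0138}
axis@tip [ 0.4977 -0.1311  0.1201] pinline -0.101 tilt [-0.0693  0.0224] w 0.0138 F [-0.  -0.2 -2.1] T [-0.   -0.12  0.04] q6 -1.93 pitchsum 0.072
tool shift [-0.0761  0.0278 -0.0031] turn 0.006
```

View pics/o9.png

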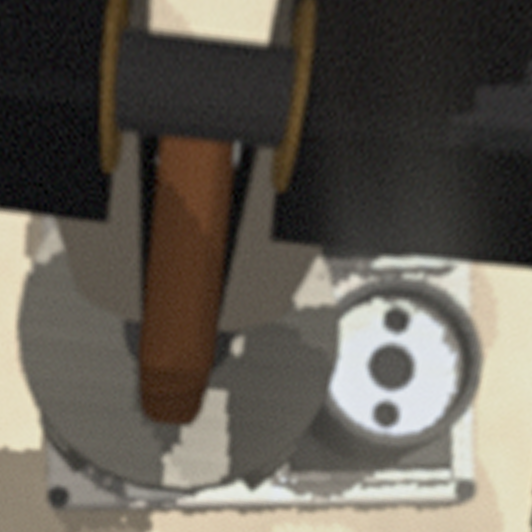

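step_arm --commands '[0, -0.0254, 0.0093, 0.01, 0.01, 0, -0.0254, 0.0093, 0.01, 0, 0, -0.0254, 0.0093, 0.01, 0, 0, 0, 0, 0, 0, 0, 0, 0, 0, 0]'

```text
time: 29.48
tool_pos: [0.5249, -0.2197, 0.1208]
tool_rot: [-3.069, -0.015, 1.454]
force: [0.0, 1.1, -1.8]
grip_width: 0.0133
```

```bash
python3 - <<'E'
from h import *
pin([.518,-.2097],-.113)
E
```

```text
axis@tip [ 0.5172 -0.2182  0.0823] pinline -0.115 tilt [-0.0707  0.023 ] w 0.0133 F [ 0.   1.1 -1.8] T [ 0.03 -0.03  0.02] q6 -2.03 pitchsum 0.0719
tool shift [ 0.0086 -0.0001  0.0001] turn -0.002
```

step_arm --commands '[0, 0.0083, 0, 0.006, 0, 0, 0, 0.002, 0.012, 0, 0, 0, 0.001, 0.01, 0, 0, 0, 0, 0, 0, 0, 0, 0, 0, 0]'

```text
time: 30.1
tool_pos: [0.5268, -0.2086, 0.0908]
tool_rot: [-3.068, -0.015, 1.457]
force: [-0.6, -0.4, -2.3]
grip_width: 0.0133
```

```bash
python3 - <<'E'
from h import *
pin([.518,-.2097],-.113)
E
```

```text
axis@tip [ 0.519  -0.2071  0.0523] pinline -0.113 tilt [-0.0712  0.0236] w 0.0133 F [-0.6 -0.4 -2.3] T [-0.01 -0.09  0.06] q6 -2.01 pitchsum 0.073
tool shift [-0.0027 -0.0007  0.    ] turn -0.0
```

step_arm --commands '[0, -0.0025, -0.0005, 0, 0, 0, 0, 0.0003, 0.004, 0, 0, 0, 0.0003, 0.003, 0, 0, 0, 0, 0, 0]'

```text
time: 30.6
tool_pos: [0.5264, -0.2115, 0.0841]
tool_rot: [-3.07, -0.015, 1.456]
force: [0.1, 0.1, -1.4]
grip_width: 0.0137
```

```bash
python3 - <<'E'
from h import *
pin([.518,-.2097],-.113)
E
```

```text
axis@tip [ 0.5187 -0.2101  0.0456] pinline -0.113 tilt [-0.0698  0.0228] w 0.0137 F [ 0.1  0.1 -1.4] T [ 0.05 -0.05  0.01] q6 -2.01 pitchsum 0.0713
tool shift [ 0.0003 -0.0008  0.0001] turn -0.0
```

Pins are in at 2.4 mm with no contact force. I'll go slightly deeper and turn.

step_arm --commands '[0, 0.0002, -0.0004, 0.0025, 0, 0, -0.0007, 0, 0, 0.15, 0, -0.0007, 0, 0, 0.15, 0, -0.0007, 0, 0, 0.15, 0, -0.0007, 0, 0, 0.15, 0, -0.0007, 0, 0, 0.15]'

```text
time: 31.35
tool_pos: [0.5238, -0.2145, 0.0813]
tool_rot: [-3.079, 0.041, 0.687]
force: [-0.3, -0.3, -0.8]
grip_width: 0.0135
```

```bash
python3 - <<'E'
from h import *
pin([.518,-.2097],-.9)
E
```

```text
axis@tip [ 0.5179 -0.2097  0.0427] pinline -0.887 tilt [-0.0711  0.0221] w 0.0135 F [-0.3 -0.3 -0.8] T [-0.04  0.08  0.2 ] q6 -1.25 pitchsum 0.0719
tool shift [ 0.  0. -0.] turn 0.013
```

step_arm --commands '[0, -0.0007, 0, 0, 0.15, 0, -0.0007, 0, 0, 0.15, 0, -0.0007, 0, 0, 0.15, 0, -0.0006, 0, 0, 0.15, 0, -0.0006, 0, 0, 0.15, 0, -0.0006, 0, 0, 0.15, 0, -0.0006, 0, 0, 0.15]'

```text
time: 32.22
tool_pos: [0.5183, -0.215, 0.0814]
tool_rot: [3.134, 0.076, -0.398]
force: [-0.2, -0.2, -1.0]
grip_width: 0.0136
```

```bash
python3 - <<'E'
from h import *
pin([.518,-.2097],0)
E
```

```text
axis@tip [ 0.5174 -0.2096  0.0425] pinline 1.174 tilt [-0.0735  0.0222] w 0.0136 F [-0.2 -0.2 -1. ] T [0.14 0.06 0.18] q6 -0.17 pitchsum 0.0739
tool shift [-0.004  -0.0032  0.0003] turn 1.174
```

step_arm --commands '[0, -0.0003, 0, 0.0003, 0.15, 0, -0.0007, 0, 0, 0.15, 0, -0.0007, 0, 0, 0.15, 0, -0.0007, 0, 0, 0.15, 0, -0.0007, 0, 0, 0.15, 0, -0.0007, 0, 0, 0.15, 0, -0.0007, 0, 0, 0.15]'

```text
time: 33.1
tool_pos: [0.5153, -0.2107, 0.0817]
tool_rot: [3.07, 0.029, -1.481]
force: [-0.6, 0.5, -1.8]
grip_width: 0.0138
```

```bash
python3 - <<'E'
from h import *
pin([.518,-.2097],0)
E
```

```text
axis@tip [ 0.5174 -0.2094  0.0425] pinline 0.092 tilt [-0.0735  0.0225] w 0.0138 F [-0.6  0.5 -1.8] T [ 0.03 -0.02  0.19] q6 0.92 pitchsum 0.0741
tool shift [-0.0001 -0.0006 -0.    ] turn 0.092
```

step_arm --commands '[0, -0.0003, 0, 0, 0.08, 0, -0.0003, 0, 0, 0.07, 0, -0.0003, 0, 0, 0.07]'

```text
time: 33.48
tool_pos: [0.5153, -0.2096, 0.0818]
tool_rot: [3.066, 0.012, -1.708]
force: [0.1, 0.1, -1.9]
grip_width: 0.0139
```

```bash
python3 - <<'E'
from h import *
pin()
E
```

```text
axis@tip [ 0.5174 -0.2094  0.0425] pinline -0.136 tilt [-0.0732  0.0222] w 0.0139 F [ 0.1  0.1 -1.9] T [0.02 0.07 0.15] q6 1.15 pitchsum 0.0737
```

step_arm --commands '[0, -0.0003, 0, 0, 0.07, 0, -0.0003, 0, 0, 0.06]'

```text
time: 33.72
tool_pos: [0.5155, -0.209, 0.0818]
tool_rot: [3.065, 0.002, -1.841]
force: [0.6, 0.5, -1.9]
grip_width: 0.0137
```

```bash
python3 - <<'E'
from h import *
pin()
E
```

```text
axis@tip [ 0.5175 -0.2094  0.0425] pinline -0.27 tilt [-0.073   0.0218] w 0.0137 F [ 0.6  0.5 -1.9] T [0.02 0.05 0.11] q6 1.28 pitchsum 0.0733
```

step_arm --commands '[0, -0.0003, 0, 0, 0.07, 0, -0.0003, 0, 0, 0.06]'

```text
time: 33.98
tool_pos: [0.5157, -0.2083, 0.0817]
tool_rot: [3.066, -0.009, -1.975]
force: [0.4, 0.6, -1.0]
grip_width: 0.0139
```

```bash
python3 - <<'E'
from h import *
pin([.518,-.2097],0)
E
```

```text
axis@tip [ 0.5174 -0.2094  0.0425] pinline -0.405 tilt [-0.0729  0.0215] w 0.0139 F [ 0.4  0.6 -1. ] T [0.02 0.05 0.16] q6 1.42 pitchsum 0.0732
tool shift [ 0.002  -0.001  -0.0001] turn -0.405
```

step_arm --commands '[0, -0.0003, 0, 0, 0.06, 0, -0.0002, 0, 0, 0.05]'

```text
time: 34.22
tool_pos: [0.5159, -0.2078, 0.0817]
tool_rot: [3.068, -0.018, -2.087]
force: [0.1, -0.5, -1.9]
grip_width: 0.0137
```

```bash
python3 - <<'E'
from h import *
pin()
E
```

```text
axis@tip [ 0.5174 -0.2095  0.0425] pinline -0.518 tilt [-0.0728  0.0212] w 0.0137 F [ 0.1 -0.5 -1.9] T [0.05 0.11 0.29] q6 1.53 pitchsum 0.0729
```

step_arm --commands '[0, -0.0003, 0, 0, 0.05, 0, -0.0002, 0, 0, 0.04]'

```text
time: 34.48
tool_pos: [0.5161, -0.2074, 0.0818]
tool_rot: [3.07, -0.025, -2.177]
force: [0.5, 0.0, -0.4]
grip_width: 0.014
```

```bash
python3 - <<'E'
from h import *
pin([.518,-.2097],0)
E
```

```text
axis@tip [ 0.5173 -0.2095  0.0425] pinline -0.608 tilt [-0.0731  0.0201] w 0.014 F [ 0.5  0.  -0.4] T [0.15 0.16 1.02] q6 1.62 pitchsum 0.0726
tool shift [ 0.0026 -0.0015 -0.    ] turn -0.608
```

step_arm --commands '[0, 0.0003, 0, 0, -0.1, 0, 0, 0, -0.02, 0, 0, 0, 0, -0.03, 0, 0, 0, 0, -0.03, 0, 0, 0, 0, -0.01, 0, 0, 0, 0, 0, 0]'

```text
time: 35.22
tool_pos: [0.522, -0.2089, 0.1721]
tool_rot: [3.066, -0.018, -2.073]
force: [0.6, -0.3, -2.6]
grip_width: 0.0138
```

```bash
python3 - <<'E'
from h import *
st(); snap('top','t10',(205,125,445,280),3.3)
E
```

```text
{'time': 35.225, 'qpos': [-0.5642, 0.3654, 1.5043, -0.0229, 1.3468, 1.5153], 'tool_pos': [0.522, -0.2089, 0.1721], 'tool_rot': [3.0656, -0.0177, -2.0729], 'force': [0.5756, -0.2912, -2.641], 'grip_width': 0.0138}
```

View pics/t10.png

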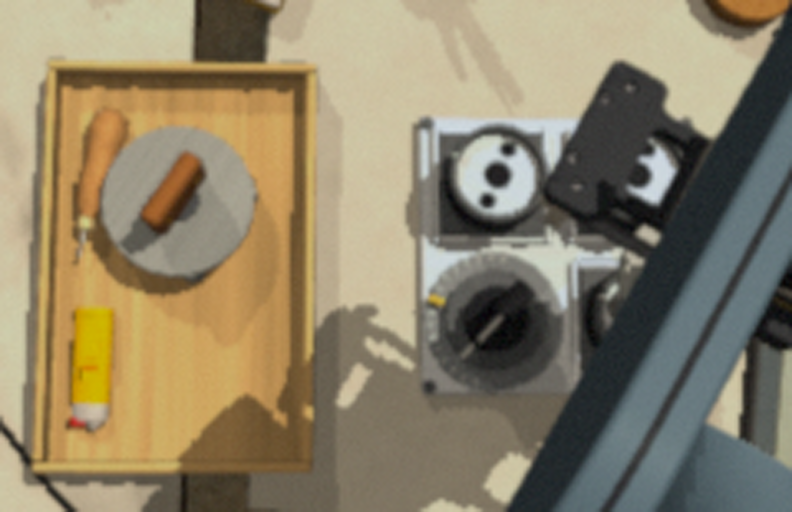

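The wide spanner was knocked and now sits at zoomed (180,202), still upright in the tray. The near-right quarter of the tray is free. The L1 ring holes are unchanged and the dial is still at zero.

```bash
python3 - <<'E'
from h import *
d=ld('t10')
for n,u,v,z in [('wide',180,202,.037),('lighter right',113,350,.015),('tray inner br',300,460,.02)]: print(n,at(d,205+u/3.3-.4,125+v/3.3-.4,z).round(4))
go([.482,.045,.17]); pin([.480,.04],0.0)
E
```

```text
wide [0.5822 0.0674 0.037 ]
lighter right [0.4942 0.107  0.015 ]
tray inner br [ 0.4296 -0.0076  0.02  ]
shift [-0.2033  0.1567  0.0101] turn None jaw yaw -2.072976790011797
axis@tip [ 0.5231 -0.2103  0.1324] pinline -0.504 tilt [-0.0759  0.0216] w 0.0135 F [-1.  -0.6 -1.6] T [ 0.04  0.08 -0.01] q6 1.52 pitchsum 0.0758
tool shift [-0.1962  0.1575  0.0087] turn -0.504
```

step_arm --commands '[0, -0.02, 0.016, 0.001, 0, 0, -0.03, 0.024, 0.001, 0, 0, -0.036, 0.029, 0.001, 0, 0, -0.036, 0.029, 0.001, 0, 0, -0.036, 0.029, 0.001, 0, 0, -0.03, 0.024, 0.001, 0, 0, -0.008, 0.006, 0, 0, 0, 0, 0, 0, 0, 0, 0, 0, 0, 0]'

```text
time: 36.4
tool_pos: [0.4674, 0.0535, 0.1657]
tool_rot: [3.046, -0.02, -2.072]
force: [0.2, -0.1, -1.5]
grip_width: 0.0138
```

```bash
python3 - <<'E'
from h import *
st();pin([.480,.042],-.504)
E
```

```text
{'time': 36.4, 'qpos': [-0.1367, 0.2209, 1.7257, 0.0166, 1.2918, 1.9308], 'tool_pos': [0.4674, 0.0535, 0.1657], 'tool_rot': [3.0455, -0.0196, -2.0719], 'force': [0.1869, -0.0805, -1.4739], 'grip_width': 0.0138}
axis@tip [0.4681 0.0522 0.1264] pinline -0.503 tilt [-0.0935  0.029 ] w 0.0138 F [ 0.2 -0.1 -1.5] T [ 0.02  0.09 -0.05] q6 1.93 pitchsum 0.0968
tool shift [ 0.0032 -0.0153 -0.0014] turn 0.001
```

step_arm --commands '[0, 0.002, -0.01, 0.015, 0, 0, 0, -0.009, 0.025, 0, 0, -0.002, -0.003, 0.025, 0, 0, 0, -0.002, 0.02, 0, 0, 0, 0, 0, 0, 0, 0, 0, 0, 0]'

```text
time: 37.15
tool_pos: [0.4836, 0.0364, 0.072]
tool_rot: [3.046, -0.021, -2.081]
force: [0.5, -0.2, -2.2]
grip_width: 0.0141
```

```bash
python3 - <<'E'
from h import *
st();pin([.480,.042],-.504)
E
```

```text
{'time': 37.15, 'qpos': [-0.1651, 0.3541, 1.8034, 0.014, 1.0815, 1.9098], 'tool_pos': [0.4836, 0.0364, 0.072], 'tool_rot': [3.0459, -0.0213, -2.0811], 'force': [0.5172, -0.2482, -2.2117], 'grip_width': 0.0141}
axis@tip [0.4842 0.035  0.0327] pinline -0.512 tilt [-0.0938  0.0282] w 0.0141 F [ 0.5 -0.2 -2.2] T [ 0.    0.05 -0.02] q6 1.91 pitchsum 0.0973
tool shift [-0.004   0.0071  0.0006] turn -0.008
```

step_arm --commands '[0, -0.004, 0.0065, 0.003, 0, 0, -0.0005, -0.001, 0.007, 0, 0, 0, -0.001, 0.006, 0, 0, 0, 0, 0, 0]'

```text
time: 37.65
tool_pos: [0.4815, 0.0431, 0.057]
tool_rot: [3.049, -0.02, -2.081]
force: [-0.3, -0.6, -3.1]
grip_width: 0.0136
```

```bash
python3 - <<'E'
from h import *
pin([.480,.042],-.504)
E
```

```text
axis@tip [0.4823 0.0417 0.0177] pinline -0.512 tilt [-0.0901  0.0276] w 0.0136 F [-0.3 -0.6 -3.1] T [0.05 0.09 0.01] q6 1.92 pitchsum 0.0934
tool shift [0.0009 0.0022 0.0002] turn -0.008
```

step_arm --commands '[0, 0, 0, 0.002, 0, 0, 0, 0, 0.002, 0, 0, 0, 0, 0, 0]'

```text
time: 38.02
tool_pos: [0.4814, 0.0432, 0.0529]
tool_rot: [3.05, -0.02, -2.081]
force: [0.6, 0.2, -2.2]
grip_width: 0.0138
```

```bash
python3 - <<'E'
from h import *
pin([.480,.042],-.504)
E
```

```text
axis@tip [0.4822 0.0419 0.0136] pinline -0.512 tilt [-0.0896  0.0275] w 0.0138 F [ 0.6  0.2 -2.2] T [ 0.02  0.11 -0.03] q6 1.92 pitchsum 0.093
tool shift [0.001  0.002  0.0002] turn -0.008
```

step_arm --commands '[0, 0, 0, 0.0015, 0, 0, 0, 0, 0.0015, 0, 0, 0, 0, 0.001, 0]'

```text
time: 38.4
tool_pos: [0.4815, 0.0431, 0.0519]
tool_rot: [3.052, -0.02, -2.081]
force: [-3.1, -0.7, 7.8]
grip_width: 0.0137
```

```bash
python3 - <<'E'
from h import *
pin()
E
```

```text
axis@tip [0.4824 0.0417 0.0127] pinline -0.511 tilt [-0.088   0.0269] w 0.0137 F [-3.1 -0.7  7.8] T [0.19 0.55 0.1 ] q6 1.92 pitchsum 0.0913
```

step_arm --commands '[0.3, 0, 0, 0, 0, 0.42, 0, 0, 0, 0, 0.42, 0, 0, 0, 0, 0.42, 0, 0, -0.03, 0, 0.42, 0, 0, -0.04, 0, 0.42, 0, 0, -0.04, 0, 0.42, 0, 0, 0, 0]'

```text
time: 39.28
tool_pos: [0.4917, 0.04, 0.1641]
tool_rot: [3.051, -0.02, -2.081]
force: [-0.6, 0.3, -0.4]
grip_width: 0.0393
```

```bash
python3 - <<'E'
from h import *
st(); go([.5165,-.09,.18],.84)
E
```

```text
{'time': 39.275, 'qpos': [-0.1554, 0.2595, 1.6777, 0.0136, 1.296, 1.922], 'tool_pos': [0.4917, 0.04, 0.1641], 'tool_rot': [3.0511, -0.0196, -2.0808], 'force': [-0.6341, 0.3091, -0.3539], 'grip_width': 0.0393}
shift [ 0.1016 -0.0835 -0.0215] turn 0.22075589629303938 jaw yaw -2.080836757296754
```

step_arm --commands '[0.42, 0.034, -0.028, -0.01, -0.1, 0.42, 0.036, -0.025, -0.01, -0.1, 0.42, 0.036, -0.02, 0, -0.1, 0.42, 0, 0, 0, -0.17, 0.42, 0, 0, 0, -0.17, 0.42, 0, 0, 0, -0.17, 0.42, 0, 0, 0, -0.17, 0.42, 0, 0, 0, -0.17, 0.42, 0, 0, 0, -0.17, 0.42, 0, 0, 0, -0.17, 0.42, 0, 0, 0, -0.17, 0.42, 0, 0, 0, -0.17]'

```text
time: 40.78
tool_pos: [0.5113, -0.0886, 0.163]
tool_rot: [-3.127, 0.115, -0.191]
force: [0.3, 0.3, 0.3]
grip_width: 0.0389
```

step_arm --commands '[0.42, 0, 0, 0, -0.17, 0.42, 0, 0, 0, -0.17, 0.42, 0, 0, 0, -0.17, 0.42, 0, 0, 0, -0.17, 0.42, 0, 0, 0, -0.17, 0.42, 0, 0, 0, -0.17, 0.42, 0, 0, 0, 0]'

```text
time: 41.65
tool_pos: [0.5063, -0.0865, 0.1531]
tool_rot: [-3.019, 0.049, 0.865]
force: [-0.1, 0.2, -1.1]
grip_width: 0.0391
```

```bash
python3 - <<'E'
from h import *
st(); snap('wrist','w11'); go([.5165,-.125,.1],.84)
d=ld('w11')
a=ortho(d,x0=.455,x1=.65,y0=-.26,y1=-.06,z=.048,s=2000); b=ortho(d,x0=.42,x1=.64,y0=-.01,y1=.14,z=.037,s=1770)
cv2.imwrite('pics/o11.png',np.hstack([a[:388],b[:388]]))
E
```

```text
{'time': 41.65, 'qpos': [-0.3814, 0.3333, 1.607, -0.0073, 1.333, -1.2412], 'tool_pos': [0.5063, -0.0865, 0.1531], 'tool_rot': [-3.0191, 0.049, 0.865], 'force': [-0.1034, 0.1897, -1.0948], 'grip_width': 0.0391}
shift [-0.02    0.0393  0.0497] turn 0.023338791985300533 jaw yaw 0.8633387919853005
```

View pics/o11.png

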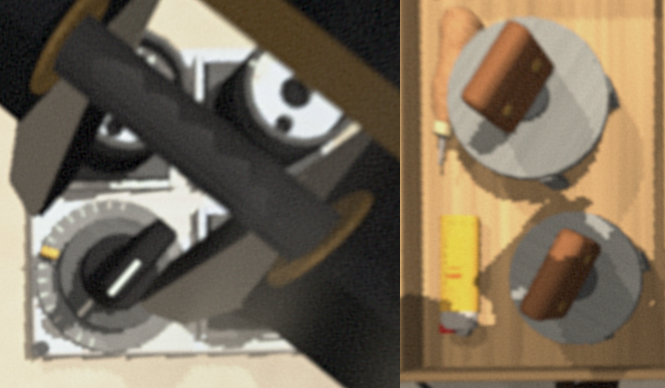

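Both spanners are standing upright in the tray. Now the dial.

step_arm --commands '[0.42, -0.01, 0.02, 0.01, 0.022, 0.42, -0.01, 0.019, 0.015, 0, 0.42, 0, 0.0, 0.015, 0, 0.42, 0, 0, 0, 0, 0.42, 0, 0, 0, 0]'

```text
time: 42.32
tool_pos: [0.5167, -0.1288, 0.1043]
tool_rot: [-3.017, 0.054, 0.833]
force: [-0.1, 0.0, 0.9]
grip_width: 0.0391
```

```bash
python3 - <<'E'
from h import *
st(); go([.5165,-.125,.047],.84); go([.5165,-.125,.075],.84)
E
```

```text
{'time': 42.325, 'qpos': [-0.4433, 0.4163, 1.6134, -0.016, 1.2466, -1.2664], 'tool_pos': [0.5167, -0.1288, 0.1043], 'tool_rot': [-3.0172, 0.0539, 0.8326], 'force': [-0.056, 0.0447, 0.9049], 'grip_width': 0.0391}
shift [0.0058 0.0044 0.057 ] turn -0.0074447351237605375 jaw yaw 0.8325552648762394
shift [0.0043 0.0009 0.0292] turn -0.0074447351237605375 jaw yaw 0.8325552648762394
```

step_arm --commands '[0.42, 0.004, 0.002, 0.015, 0, 0.42, 0.001, 0.002, 0.02, 0, 0.42, 0.0005, 0.001, 0.02, 0, 0.42, 0, 0, 0, 0]'

```text
time: 42.82
tool_pos: [0.518, -0.124, 0.047]
tool_rot: [-3.019, 0.053, 0.834]
force: [-0.5, -0.7, 0.1]
grip_width: 0.0388
```

```bash
python3 - <<'E'
from h import *
st(); go([.5165,-.125,.047],.84)
E
```

```text
{'time': 42.825, 'qpos': [-0.4348, 0.4822, 1.6712, -0.0153, 1.1206, -1.2581], 'tool_pos': [0.518, -0.124, 0.047], 'tool_rot': [-3.0195, 0.0527, 0.8341], 'force': [-0.4608, -0.7342, 0.0983], 'grip_width': 0.0388}
shift [-0.0017 -0.0004  0.0001] turn -0.005922904445238464 jaw yaw 0.8340770955547615
```

step_arm --commands '[0, -0.0015, 0, 0, 0, 0, 0, 0, 0, 0, 0, 0, 0, 0, 0, 0, 0, 0, 0, 0.13, 0, 0, 0, 0, 0.15, 0, 0, 0, 0, 0.15, 0, 0, 0, 0, 0.15, 0, 0, 0, 0, 0.15, 0, 0, 0, 0, 0.15]' --squeeze 20

```text
time: 43.95
tool_pos: [0.5149, -0.1269, 0.0489]
tool_rot: [-3.111, 0.131, -0.074]
force: [-1.3, -0.1, -2.0]
grip_width: 0.0154
```

```bash
python3 - <<'E'
from h import *
o=st(); print(o['ft_torque']); go([.5165,-.125,.047],-.337)
E
```

```text
{'time': 43.95, 'qpos': [-0.4392, 0.4773, 1.674, -0.0202, 1.1233, -0.3536], 'tool_pos': [0.5149, -0.1269, 0.0489], 'tool_rot': [-3.1113, 0.1307, -0.0737], 'force': [-1.2885, -0.1155, -2.0204], 'grip_width': 0.0154}
[-0.00404757 -0.09495182  0.10441859]
shift [ 0.0017 -0.0019  0.0018] turn 0.2633287598279559 jaw yaw -0.07367124017204407
```

step_arm --commands '[0, 0, 0, 0, 0.13, 0, 0, 0, 0, 0.13, 0, 0, 0, 0, 0]'

```text
time: 44.32
tool_pos: [0.5141, -0.1268, 0.049]
tool_rot: [3.136, 0.135, -0.344]
force: [-0.7, -0.4, -3.7]
grip_width: 0.0153
```

```bash
python3 - <<'E'
from h import *
st(); go([.5165,-.125,.047],-.337)
E
```

```text
{'time': 44.325, 'qpos': [-0.4397, 0.4764, 1.6753, -0.0203, 1.1238, -0.0857], 'tool_pos': [0.5141, -0.1268, 0.049], 'tool_rot': [3.1361, 0.135, -0.3443], 'force': [-0.6582, -0.4499, -3.6878], 'grip_width': 0.0153}
shift [ 0.0019 -0.0025  0.0018] turn -0.007311031378356869 jaw yaw -0.34431103137835684
```

Release, rise and look.

step_arm --commands '[0.3, 0, 0, 0, 0, 0.42, 0, 0, 0, 0, 0.42, 0, 0, 0, 0, 0.42, 0, 0, -0.04, 0, 0.42, 0, 0, -0.05, 0, 0.42, 0, 0, -0.03, 0, 0.42, 0, 0, 0, 0]'

```text
time: 45.2
tool_pos: [0.5305, -0.132, 0.1721]
tool_rot: [3.137, 0.133, -0.337]
force: [-0.7, -0.5, 0.1]
grip_width: 0.0387
```

```bash
python3 - <<'E'
from h import *
o=st(); snap('wrist','w12')
L=dict(x0=.465,x1=.565,y0=-.175,y1=-.075,s=4000)
d=ld('w12'); cv2.imwrite('pics/o12.png',np.hstack([ortho(d,z=.022,**L),ortho(d,x0=.46,x1=.66,y0=-.26,y1=-.06,z=.048,s=2000)]))
E
```

```text
{'time': 45.2, 'qpos': [-0.4358, 0.3753, 1.4951, -0.0179, 1.4036, -0.095], 'tool_pos': [0.5305, -0.132, 0.1721], 'tool_rot': [3.137, 0.1334, -0.337], 'force': [-0.707, -0.497, 0.1005], 'grip_width': 0.0387}Traceback (most recent call last):
  File "<stdin>", line 4, in <module>
    return _nx.concatenate(arrs, 1, dtype=dtype, casting=casting)
           ~~~~~~~~~~~~~~~^^^^^^^^^^^^^^^^^^^^^^^^^^^^^^^^^^^^^^^
ValueError: all the input array dimensions except for the concatenation axis must match exactly, but along dimension 0, the array at index 0 has size 399 and the array at index 1 has size 400
```

```bash
python3 - <<'E'
from h import *
L=dict(x0=.465,x1=.565,y0=-.175,y1=-.075,s=4000)
d=ld('w12'); cv2.imwrite('pics/o12.png',np.hstack([cv2.resize(ortho(d,z=.022,**L),(400,400)),cv2.resize(ortho(d,x0=.46,x1=.66,y0=-.26,y1=-.06,z=.048,s=2000),(400,400))]))
E
```

```text
(no output)
```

View pics/o12.png

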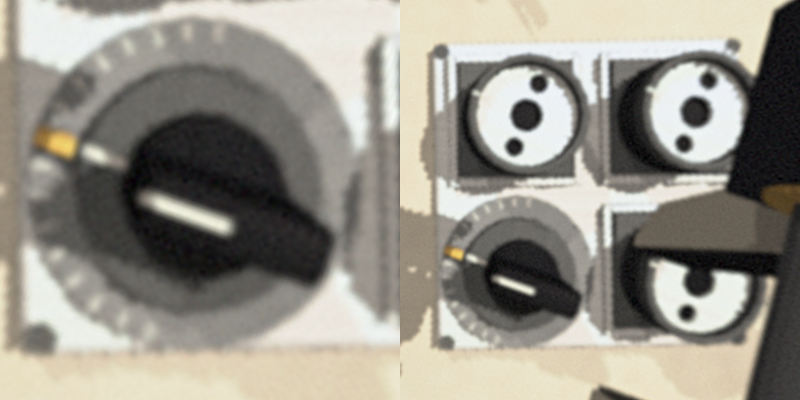

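The pointer lines up with the tab: tab at (76,150), pointer mark at (84–125,150–170), less than about 1 mm apart. All the lens heads are seated. Handing in.

```bash
python3 - <<'E'
from h import *
print(bot.sign_off())
E
```

```text
the job is handed in; nothing more can be done
None
```

The job is done and was handed in at about 45 s of the 210 s allowed; the hand-in reports no verdict.

- **Focus dial:** I turned it anticlockwise to its zero stop, confirmed by a torque of about 0.8 N m. After the rings were home I turned it clockwise to the tab. The last wrist picture puts the pointer within about 1 mm of the tab's inner end.
- **Rings:** All three lens heads were present. I turned each ring with the small spanner in one continuous bite of about 3.6 rad, not several. Each stop showed as a torque rise to 0.7–1.0 N m against about 0.16 N m while turning. The holes' travel measured in the pictures is about 3.4 rad for each. The third ring's figure is rougher because a finger hid one of its holes. The gripper never touched a lens head.
- **Spanners:** The wide spanner was knocked a few centimetres aside during the run and stayed upright in the tray. I set the small one down clear of it. A wrist picture taken afterwards shows both standing in the tray; that was before the final dial turn, and I did not picture them again.
- **Checks that disagreed:** The tool slowly tilted as it moved, to about 0.13 rad at the end, and the moves I had could not correct it. I allowed for the tilt when placing the pins. The wrist and top cameras disagreed by about 2 mm, so I used averages.

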